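Unstack the salsa pots onto their own coasters

ROBOT

A 6-joint arm with a two-finger parallel gripper is mounted at the origin on the work surface. World frame = base frame: x ahead of the robot, y to its left, z up, the work surface at z = 0. Lengths are in m, angles in rad, forces in N, time in s.
With the tool pointing down it reaches from about 0.35 to 1 m from the base axis. Payload 7.1 kg.
Tool frame: the origin (TCP) lies at the very end of the fingers, on their centre line; the grasp point (between the pads) lies 19 mm behind it (arm.hold_point_z is the distance from the TCP to the grasp point, in m); z points along the fingers, x is the direction in which the jaws open and shut, and the axes are right-handed (so a half turn about z gives the same grasp; the last joint's range is limited). The gripper opens to 85 mm and grips with 20 to 120 N. Pads are 22 mm wide; open, the fingers measure 114 mm over their backs; the gripper's body (76 mm by 85 mm) begins 54 mm behind the grasp point. The pads swing forward as they close: fully open they stand 13 mm farther back than shut.
Start: joints at [-1.191, 0.423, 1.63, -0, 1.089, -0.019], TCP at [0.243, -0.576, 0.231] pointing down, gripper open.
Joint ranges: [-3, 3], [-0.9, 2.11], [0.09, 2.58], [-1.31, 4.45], [0.11, 2.69], [-2.54, 2.54]. Speed limits (rad/s): [2.39, 2.39, 3.01, 3.14, 3.14, 3.14].

INTERFACE

Orientations are given as a rotation vector (axis times angle).
In Python, from rig import arm, optics gives the robot as it stands.
- The arm moves only by the tool servo_tool, never from a script. Its argument "steps" is a list of rows, each an object with "hand": the finger opening in cm, from 0 to 8.54; "translation": the shift along the world's x, y, z in cm, a list of three; "twist": the turn about the world's z in degrees. In form: [{"hand": hand, "translation": [tx, ty, tz], "twist": twist}, ...]. A call has 1 to 8 rows; each row shifts and turns the commanded pose from where the row before left it; what a row does not reach is not made up. A row lasts 1/12 s, in which the tool goes at most 41.7 mm and 7.16 degrees, less where a joint would pass 70% of its speed; a pose out of reach is approached as far as the arm can. A call is refused whole if a number of a shift passes 4.17 or a number of a turn 7.16, either way. A call with a gripper value outside its range is refused whole. The fingers move at their own pace and stop on an object; the grip force is fixed at half the most. Time passes only in rows, so rows that do not move let the fingers close. It gives the time, the measured TCP pose, the force and the opening at its end, in the units of the state.
- arm.observe(): the state, without advancing time (a new reading comes with each control period).
- optics.grab_frame(name): name is "scene" or "top"; returns a dict with "color" (384x512x3 uint8, red, green, blue), "fovy" (degrees; the focal length in pixels is half the picture's height over the tangent of half this angle, whatever the lens; pixels are square), "cx", "cy" (the principal point, pixels), "R" (3x3) and "t" (3): a world point X has camera coordinates R X + t. Camera axes: x right, y down, z forward; pixel columns grow to the right and rows downward; lengths in m; the calibration is good to about 2 mm. A picture is of the moment at which its call begins. There is no depth.
- arm.job_done(): hands the job in, once; it reports no verdict.
The state is a dict: "time_s": time; "joints": joint angles; "qd": joint speeds; "joint_torque": joint torques, N m; "tool_pos": TCP position; "tool_rot": TCP orientation; "force": force on the tool from outside, world axes, zero at the start; "ft_torque": the same for the moment, N m; "width": finger opening in m.
Only numpy, scipy, OpenCV 4.12 (cv2) and the standard library are available. Lean on these libraries where they do the work, as an engineer would, in place of code of your own. Each camera call takes 0.05 s, during which the arm holds its last target.

TASK

The four lidded salsa pots were put away in two stacks of a small pot on a large one; take the stacks apart and stand each pot upright in the middle of the coaster of its own colour, ready for serving. Set them down gently without dropping or tipping any, and leave the glass tumbler and the green bowl where they are.

Things in the scene. Friction and masses are not known exactly. Their poses are not given: they have to be found in the camera images.
- pot_blue: Large lidded salsa pot, all dark blue, 0.2 to 0.4 kg. Round, straight sides, diameter 62 mm, 46 mm high; flat lid fixed on, cork seam 38 mm up. Two loop ears along its own +x and -x, reaching 44 mm from the axis, 29 mm wide, 22 to 31 mm up: grip it across its own y. Origin: centre of underside, z up. At the start it stands on the slab (z = 0) with one of the small pots, either one, on its lid.
- pot_red: Large lidded salsa pot, all brick red, 0.2 to 0.4 kg. Round, straight sides, diameter 62 mm, 46 mm high; flat lid fixed on, cork seam 38 mm up. Two loop ears along its own +x and -x, reaching 44 mm from the axis, 29 mm wide, 22 to 31 mm up: grip it across its own y. Origin: centre of underside, z up. At the start it stands on the slab (z = 0) with one of the small pots, either one, on its lid.
- pot_yellow: Small lidded salsa pot, all yellow, 0.08 to 0.17 kg. Plain round, straight sides, diameter 44 mm, 38 mm high; flat lid fixed on, cork seam 31 mm up; no ears, any yaw will do. Origin: centre of underside, z up. At the start it stands on the flat lid of one of the large pots, either one, up to 6 mm off centre, its underside 46 mm above the slab.
- pot_white: Small lidded salsa pot, all white, 0.08 to 0.17 kg. Plain round, straight sides, diameter 44 mm, 38 mm high; flat lid fixed on, cork seam 31 mm up; no ears, any yaw will do. Origin: centre of underside, z up. At the start it stands on the flat lid of one of the large pots, either one, up to 6 mm off centre, its underside 46 mm above the slab.
- coaster_blue: Round ceramic coaster glazed dark blue, flat disc of diameter 92 mm, 8 mm thick, fixed to the slab, empty at the start. Origin: centre of its underside, on the slab (z = 0); its top is 8 mm higher. Place of the blue pot.
- coaster_red: Round ceramic coaster glazed brick red, flat disc of diameter 92 mm, 8 mm thick, fixed to the slab, empty at the start. Origin: centre of its underside, on the slab (z = 0); its top is 8 mm higher. Place of the red pot.
- coaster_yellow: Round ceramic coaster glazed yellow, flat disc of diameter 92 mm, 8 mm thick, fixed to the slab, empty at the start. Origin: centre of its underside, on the slab (z = 0); its top is 8 mm higher. Place of the yellow pot.
- coaster_white: Round ceramic coaster glazed white, flat disc of diameter 92 mm, 8 mm thick, fixed to the slab, empty at the start. Origin: centre of its underside, on the slab (z = 0); its top is 8 mm higher. Place of the white pot.
- tumbler: Clear glass tumbler, rim diameter 68 mm, 100 mm high, loose and standing empty behind the pots; leave it where it is. Origin: centre of its underside.
- bowl: Dark green ceramic bowl, rim diameter 116 mm, 55 mm high, loose and standing empty behind the pots; leave it where it is. Origin: centre of its underside.
Things that resemble listed ones, but are neither listed nor needed, are in the scene too. Leave any turquoise look-alike of the coaster_red alone. There is more than one size of the coaster_yellow; the one meant has the size given above.

How it is judged:
By the outcome, as a careful person would: the job done as asked, in the order asked, and still so for the second after the job is handed in, with the robot touching nothing.
It also fails if it takes over 112 s, if anything falls off the work surface, if the arm or the gripper's body presses on something with over 40 N, if the wrist force passes 120 N, or if a joint passes its speed limit or range.

## Working session

There is one attempt and no reset: what is moved stays moved. The work goes in short steps, Python scripts to look and compute and a tool call to move; the robot and the scene stay as the last step left them, time stands still between calls to the robot, and variables do not carry over. Pictures are saved under pics/ and viewed, and the job is handed in when it is done.

Besides the shell and the picture viewer there is one more tool, called after ">>>" as name([rows], argument=value, ...), one row to a line, values as JSON. servo_tool: Moves the arm, as the interface text tells. Its arguments: {"type":"object","properties":{"steps":{"type":"array","items":{"type":"object","properties":{"hand":{"type":"number"},"translation":{"type":"array","items":{"type":"number"}},"twist":{"type":"number"}}}}},"required":["steps"]}

```bash
ls; mkdir -p pics; python3 - <<'E'
from rig import arm, optics
import cv2,pickle
s=arm.observe(); print(s)
for n in ["scene","top"]:
    f=optics.grab_frame(n); pickle.dump(f,open(f"pics/{n}0.pkl","wb"))
    cv2.imwrite(f"pics/{n}0.png",f["color"][:,:,::-1]); print(n,f["fovy"],f["cx"],f["cy"],f["R"],f["t"])
E
```

```text
pics
{'time_s': 0.0, 'joints': array([-1.19102680e+00,  4.23849057e-01,  1.63072780e+00,  1.45271603e-06,
        1.08862657e+00, -1.89891868e-02]), 'qd': array([ 7.63640930e-04, -3.28303220e-05,  4.94379969e-04, -6.02502252e-04,
        3.16319131e-04,  1.69098367e-03]), 'joint_torque': array([ 1.63424040e-03, -5.57386422e+01, -2.81740326e+01,  2.10017356e-04,
        7.25530379e-03,  8.66230351e-06]), 'tool_pos': array([ 0.24248789, -0.57541561,  0.23052573]), 'tool_rot': array([-2.61664965e+00,  1.73694630e+00,  2.07932953e-03]), 'force': array([-0.10616037, -0.28479001,  0.07257727]), 'ft_torque': array([-0.00889192,  0.00525068,  0.00481877]), 'width': 0.08550195264625453}
scene 47.37410607039899 258.533826081998 186.05383655907906 [[-0.3046659   0.95241211 -0.00947906]
 [ 0.67261876  0.20809549 -0.71012694]
 [-0.67436095 -0.22272726 -0.70400985]] [ 0.1618032  -0.31146954  1.555159  ]
top 54.9531285912209 263.10708988591324 190.9101354312722 [[-0.0330617  -0.999451   -0.00215157]
 [-0.97760434  0.03278654 -0.20788171]
 [ 0.20783813 -0.00476954 -0.97815161]] [0.00110061 0.54428172 1.03308747]
```

View pics/scene0.png

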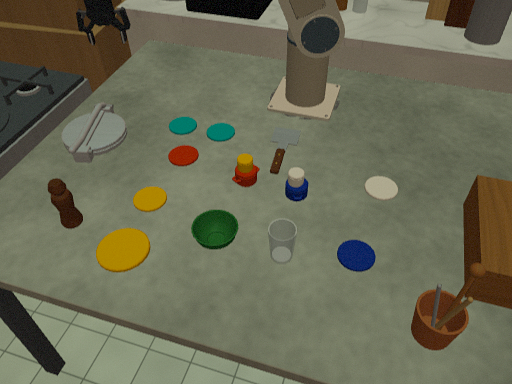

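View pics/top0.png

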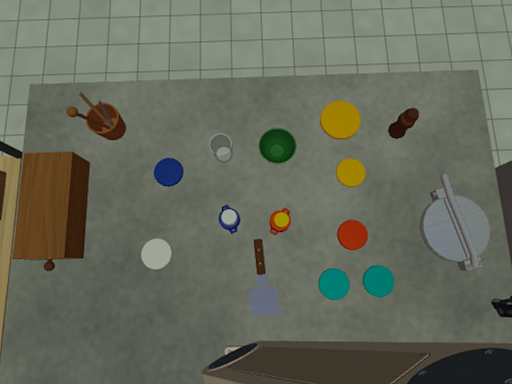

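Yellow stands on red (top view about 281,220) and white on blue (229,217). The smaller yellow disc is at (351,172). Next I'll enlarge the crops and measure.

```bash
cat > h.py <<'E'
import numpy as np,cv2
from rig import arm,optics
def ray(f,u,v,z):
    F=f["color"].shape[0]/2/np.tan(np.radians(f["fovy"]/2))
    R,t=np.array(f["R"]),np.array(f["t"])
    d=R.T@np.array([(u-f["cx"])/F,(v-f["cy"])/F,1]); c=-R.T@t
    return c+d*(z-c[2])/d[2]
def proj(f,X):
    F=f["color"].shape[0]/2/np.tan(np.radians(f["fovy"]/2))
    p=np.array(f["R"])@np.array(X).T+np.array(f["t"])[:,None] if np.ndim(X)>1 else np.array(f["R"])@X+f["t"]
    return np.array([p[0]/p[2]*F+f["cx"],p[1]/p[2]*F+f["cy"]])
def blob(f,kind,box):
    hsv=cv2.cvtColor(f["color"],cv2.COLOR_RGB2HSV); H,S,V=[hsv[...,i].astype(int) for i in range(3)]
    m={"blue":(H>105)&(H<130)&(S>150),"red":((H<8)|(H>172))&(S>150),"yellow":(H>15)&(H<32)&(S>150),"white":(S<60)&(V>165)}[kind]
    k=np.zeros_like(m); x0,y0,x1,y1=box; k[y0:y1,x0:x1]=m[y0:y1,x0:x1]
    n,l,st,c=cv2.connectedComponentsWithStats(k.astype(np.uint8))
    i=1+np.argmax(st[1:,4]); return l==i
def plane_fit(f,m,z):
    c=max(cv2.findContours(m.astype(np.uint8),0,1)[0],key=cv2.contourArea)[:,0]
    p=np.array([ray(f,u,v,z)[:2] for u,v in c])
    (cx,cy),r=cv2.minEnclosingCircle(p.astype(np.float32)*1000)
    ys,xs=np.nonzero(m); q=np.array([ray(f,u,v,z)[:2] for u,v in zip(xs,ys)])
    return q.mean(0),r/500
def crop(f,box,s,name):
    x0,y0,x1,y1=box
    cv2.imwrite(name,cv2.resize(f["color"][y0:y1,x0:x1,::-1],None,fx=s,fy=s,interpolation=cv2.INTER_CUBIC))
E
python3 - <<'E'
from h import *
import pickle
T=pickle.load(open("pics/top0.pkl","rb"));S=pickle.load(open("pics/scene0.pkl","rb"))
for k,bt,bs in [("blue",(145,150,190,190),(330,235,385,275)),("red",(330,215,375,255),(160,140,205,170)),("yellow",(330,152,372,192),(125,180,175,215)),("white",(135,232,180,275),(355,170,405,205))]:
    for n,f,b in (("top",T,bt),("scene",S,bs)):
        m=blob(f,k,b); c,d=plane_fit(f,m,0.008); print(k,n,m.sum(),c.round(4),round(d,4))
m=blob(T,"yellow",(310,90,372,148)); print("bigyellow",plane_fit(T,m,.008))
for k,b in (("white",(210,200,250,235)),("yellow",(265,205,295,235))):
    m=blob(T,k,b); print(k,m.sum(),plane_fit(T,m,.084))
crop(T,(205,195,305,245),8,"pics/tc0.png"); crop(S,(220,140,320,210),8,"pics/sc0.png")
E
```

```text
blue top 619 [0.6257 0.2774] 0.0897
blue scene 911 [0.6335 0.28  ] 0.0918
red top 486 [ 0.4109 -0.2802] 0.0906
red scene 425 [ 0.4174 -0.278 ] 0.0947
yellow top 654 [ 0.6052 -0.2916] 0.0916
yellow scene 663 [ 0.6116 -0.2882] 0.0953
white top 155 [0.3738 0.3088] 0.0844
white scene 542 [0.3793 0.3114] 0.0882
bigyellow (array([ 0.78115406, -0.27240317]), 0.13160118103027343)
white 84 (array([0.46797784, 0.08455309]), 0.03738890075683594)
yellow 197 (array([ 0.45379062, -0.06456076]), 0.045414569854736325)
```

View pics/tc0.png

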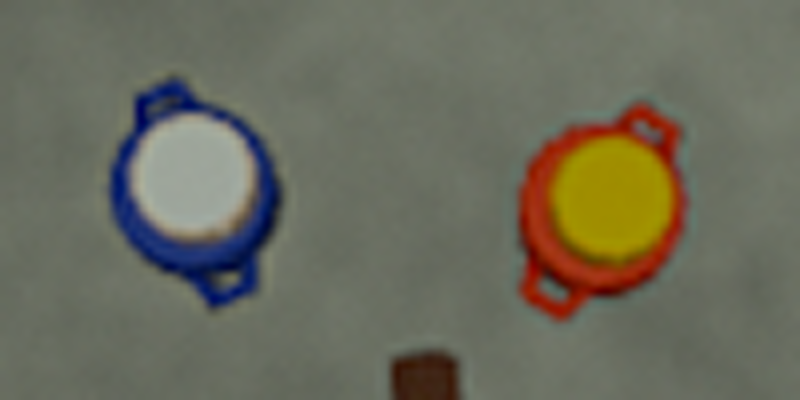

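View pics/sc0.png

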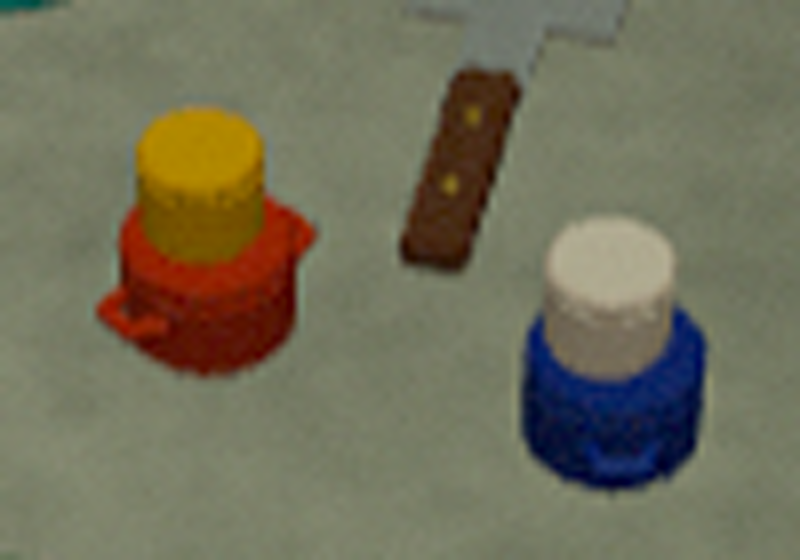

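Top and scene disagree by about 6 mm in x. Part of that is the visible rims of the discs, so I'll fit full silhouettes in both views.

```bash
cat >> h.py <<'E'
from scipy.optimize import least_squares
def hullcyl(f,x,y,z0,z1,r):
    a=np.linspace(0,2*np.pi,48,endpoint=False)
    P=np.array([[x+r*np.cos(b),y+r*np.sin(b),z] for z in (z0,z1) for b in a])
    return cv2.convexHull(proj(f,P).T.astype(np.float32))[:,0]
def fitcyl(f,m,z0,z1,r,x0):
    ys,xs=np.nonzero(m); obs=np.array([xs.mean(),ys.mean()])
    def e(p):
        h=hullcyl(f,p[0],p[1],z0,z1,r); M=cv2.moments(h.reshape(-1,1,2)); return [M["m10"]/M["m00"]-obs[0],M["m01"]/M["m00"]-obs[1]]
    s=least_squares(e,x0,diff_step=1e-3); 
    return s.x, cv2.contourArea(hullcyl(f,*s.x,z0,z1,r)), m.sum()
def mask(f,kind,box,er=None):
    x0,y0,x1,y1=box
    c=f["color"].astype(int); R,G,B=c[...,0],c[...,1],c[...,2]
    bg=np.median(c[y0:y1,x0:x1].reshape(-1,3),0) if er is None else er
    m={"blue":(B-R>25)&(B-G>15),"red":(R-G>50)&(R-B>20)&(G<R*.62),"yellow":(R-B>50)&(G>R*.62),"white":(np.minimum(np.minimum(R,G),B)>er if er else c.sum(2)>bg.sum()*1.0+90)}[kind]
    k=np.zeros(m.shape,np.uint8); k[y0:y1,x0:x1]=m[y0:y1,x0:x1]
    n,l,st,_=cv2.connectedComponentsWithStats(k); i=1+np.argmax(st[1:,4]); return l==i
E
python3 - <<'E'
from h import *
import pickle
T=pickle.load(open("pics/top0.pkl","rb"));S=pickle.load(open("pics/scene0.pkl","rb"))
for k,bt,bs in [("blue",(145,150,190,190),(330,235,385,275)),("red",(330,215,375,255),(160,140,205,170)),("yellow",(330,152,372,192),(125,180,175,215)),("white",(135,232,180,275),(355,170,405,205))]:
    for n,f,b in (("top",T,bt),("scene",S,bs)):
        m=mask(f,k,b); print(k,n,[np.round(v,4) for v in fitcyl(f,m,0,.008,.046,(.5,0))])
# tops
for k,bt,bs in (("white",(210,200,250,235),(280,160,315,205)),("yellow",(265,205,305,240),(225,145,268,190))):
    for n,f,b in (("top",T,bt),("scene",S,bs)):
        m=mask(f,k,b); print("pot",k,n,[np.round(v,4) for v in fitcyl(f,m,.046,.084,.022,(.5,0))])
for k,bt,bs in (("white",(210,200,250,240),(280,160,315,205)),("red",(262,200,300,240),(225,145,268,195))): pass
print(T["color"][217,205:260].tolist())
E
```

```text
blue top [array([0.6274, 0.2785]), np.float64(678.6591), np.int64(650)]
blue scene [array([0.6291, 0.2798]), np.float64(993.9604), np.int64(935)]
red top [array([ 0.4119, -0.2819]), np.float64(748.5845), np.int64(716)]
red scene [array([ 0.4123, -0.2807]), np.float64(524.9691), np.int64(482)]
yellow top [array([ 0.6067, -0.2927]), np.float64(680.0758), np.int64(678)]
yellow scene [array([ 0.607 , -0.2912]), np.float64(699.4865), np.int64(686)]
white top [array([0.3753, 0.3101]), np.float64(772.9606), np.int64(718)]
white scene [array([0.3741, 0.3112]), np.float64(664.6511), np.int64(584)]
pot white top [array([0.4697, 0.0851]), np.float64(214.5019), np.int64(165)]
pot white scene [array([0.4507, 0.0815]), np.float64(307.8866), np.int64(132)]
pot yellow top [array([ 0.4558, -0.0655]), np.float64(209.8264), np.int64(192)]
pot yellow scene [array([ 0.4526, -0.065 ]), np.float64(291.5953), np.int64(259)]
[[102, 108, 95], [102, 108, 95], [104, 109, 97], [104, 108, 95], [102, 108, 95], [103, 109, 96], [103, 109, 95], [102, 107, 94], [103, 108, 95], [104, 110, 98], [107, 111, 98], [107, 114, 99], [115, 120, 101], [95, 101, 98], [6, 28, 100], [26, 45, 112], [118, 117, 124], [165, 167, 146], [159, 169, 157], [158, 166, 155], [158, 166, 155], [158, 166, 155], [158, 165, 155], [157, 164, 154], [158, 165, 155], [157, 164, 154], [158, 166, 156], [159, 166, 156], [157, 165, 156], [159, 168, 159], [164, 166, 151], [141, 130, 110], [54, 57, 91], [10, 33, 103], [47, 53, 66], [100, 106, 91], [110, 116, 101], [107, 113, 100], [108, 113, 99], [108, 112, 99], [106, 112, 98], [105, 110, 97], [107, 111, 99], [107, 111, 98], [106, 112, 98], [107, 112, 97], [104, 110, 97], [106, 111, 99], [106, 110, 99], [105, 110, 98], [107, 110, 97], [105, 110, 97], [107, 112, 98], [107, 113, 99], [106, 112, 98]]
```

```bash
python3 - <<'E'
from h import *
import pickle
T=pickle.load(open("pics/top0.pkl","rb"));S=pickle.load(open("pics/scene0.pkl","rb"))
def both(f,kind,b):
    x0,y0,x1,y1=b;c=f["color"].astype(int);R,G,B=c[...,0],c[...,1],c[...,2]
    m=((R>135)&(B>100)&(G>115)) if kind=="white" else None
    k=np.zeros(m.shape,np.uint8);k[y0:y1,x0:x1]=m[y0:y1,x0:x1];return k>0
print("white top",fitcyl(T,both(T,"white",(210,200,250,235)),.046,.084,.022,(.5,0)))
c=S["color"].astype(int); m=(c[...,0]-c[...,2]>=0)&(c[...,0]>0)
x0,y0,x1,y1=282,160,312,190
print(S["color"][172:192:3,296].tolist(), S["color"][180,284:310:2].tolist())
cv=lambda X,Y,x0,y0:(x0+(X+.5)/8-.5,y0+(Y+.5)/8-.5)
for n,e in (("blue",[(165,97),(232,285)]),("red",[(655,125),(550,298)])):
    p=[ray(T,*cv(*q,205,195),.0265)[:2] for q in e]; d=p[0]-p[1]
    print(n,p,(p[0]+p[1])/2,np.linalg.norm(d),np.degrees(np.arctan2(d[1],d[0])))
# overlay check
def draw(f,box,s,name,cyl):
    x0,y0,x1,y1=box;im=cv2.resize(f["color"][y0:y1,x0:x1,::-1],None,fx=s,fy=s,interpolation=cv2.INTER_CUBIC)
    for (x,y,z0,z1,r) in cyl:
        h=hullcyl(f,x,y,z0,z1,r); h=((h-[x0,y0]+.5)*s-.5).astype(int); cv2.polylines(im,[h.reshape(-1,1,2)],True,(0,255,0),1)
    cv2.imwrite(name,im)
cyl=[(.4697,.0845,.046,.084,.022),(.454,-.0653,.046,.084,.022),(.468,.0845,0,.046,.031),(.4515,-.062,0,.046,.031)]
draw(T,(205,195,305,245),8,"pics/tc1.png",cyl);draw(S,(220,140,320,210),8,"pics/sc1.png",cyl)
E
```

```text
white top (array([0.46980602, 0.08450875]), 214.44996886851732, np.int64(175))
[[174, 170, 143], [173, 169, 142], [156, 147, 122], [119, 108, 89], [116, 105, 87], [70, 72, 93], [4, 39, 98]] [[123, 129, 104], [83, 91, 100], [103, 96, 77], [111, 101, 85], [109, 101, 84], [129, 120, 100], [122, 111, 88], [139, 130, 111], [118, 108, 89], [111, 102, 84], [7, 29, 98], [48, 61, 99], [119, 122, 98]]
blue [array([0.50581973, 0.09856802]), array([0.43422921, 0.07451917])] [0.47002447 0.0865436 ] 0.07552184610423214 18.56834349504397
red [array([ 0.48901258, -0.08526422]), array([ 0.42547968, -0.04333768])] [ 0.45724613 -0.06430095] 0.07612005966965767 -33.42156130326329
```

View pics/tc1.png

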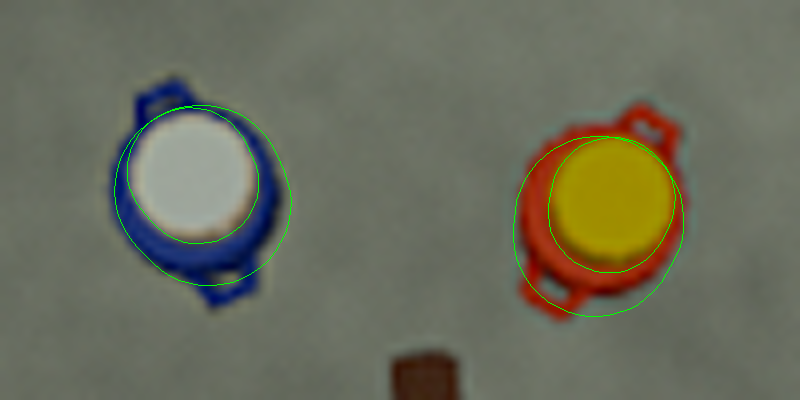

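View pics/sc1.png

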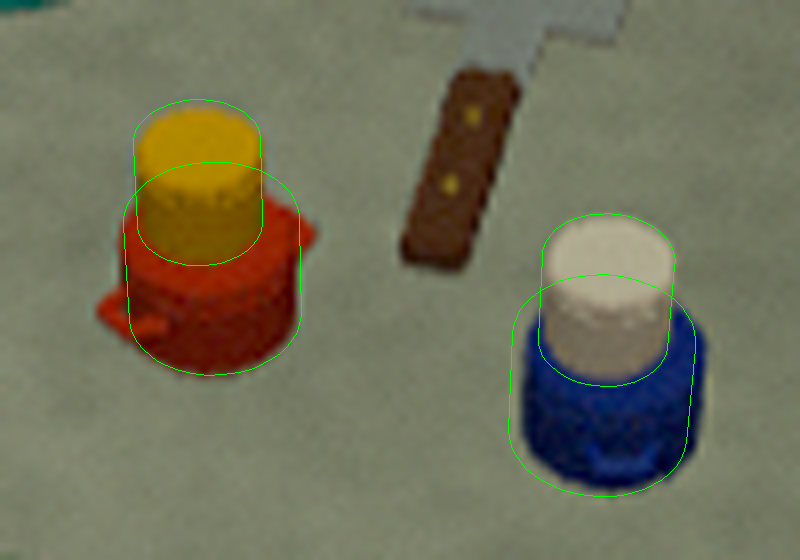

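```bash
cat >> h.py <<'E'
from scipy.optimize import minimize
def ras(polys,box,s=6):
    x0,y0,x1,y1=box; k=np.zeros(((y1-y0)*s,(x1-x0)*s),np.uint8)
    for h,v in polys:
        cv2.fillPoly(k,[np.round(((h-[x0,y0]+.5)*s-.5)*16).astype(np.int32).reshape(-1,1,2)],v,shift=4)
    return cv2.resize(k.astype(np.float32),(x1-x0,y1-y0),interpolation=cv2.INTER_AREA)
def box3(f,x,y,yaw,a0,a1,w,z0,z1):
    c,s=np.cos(yaw),np.sin(yaw)
    P=np.array([[x+a*c-b*s,y+a*s+b*c,z] for a in (a0,a1) for b in (-w/2,w/2) for z in (z0,z1)])
    return cv2.convexHull(proj(f,P).T.astype(np.float32))[:,0]
def polys_large(f,x,y,yaw,z):
    P=[(box3(f,x,y,yaw+q,.025,.044,.029,z+.022,z+.031),1) for q in (0,np.pi)]
    P+=[(box3(f,x,y,yaw+q,.032,.040,.019,z+.0265,z+.0266),0) for q in (0,np.pi)]
    return P+[(hullcyl(f,x,y,z,z+.046,.031),1)]
def fitlarge(views,p0,z=0,small=None):
    # views: (f,maskbool,box)
    def cost(p):
        e=0
        for f,m,b in views:
            P=polys_large(f,p[0],p[1],p[2],z)
            if small is not None: P=P+[(hullcyl(f,small[0],small[1],.046,.084,.022),0)]
            x0,y0,x1,y1=b; e+=np.sum((ras(P,b)-m[y0:y1,x0:x1])**2)
        return e
    r=minimize(cost,p0,method="Nelder-Mead",options=dict(initial_simplex=np.array(p0)+np.array([[0,0,0],[.006,0,0],[0,.006,0],[0,0,.15]]),xatol=1e-4,fatol=.05))
    return r.x,r.fun
E
python3 - <<'E'
from h import *
import pickle
T=pickle.load(open("pics/top0.pkl","rb"));S=pickle.load(open("pics/scene0.pkl","rb"))
for k,p0,sm,bt,bs in (("blue",(.47,.085,.32),(.4695,.0845),(210,198,248,240),(280,160,315,205)),("red",(.455,-.064,-.58),(.4545,-.0655),(262,200,300,240),(225,145,268,195))):
    vt=(T,mask(T,k,bt),bt);vs=(S,mask(S,k,bs),bs)
    for n,v in (("top",[vt]),("scene",[vs]),("both",[vt,vs])):
        x,e=fitlarge(v,p0,0,sm); print(k,n,x[:2].round(4),np.degrees(x[2]).round(1),round(e,1),vt[1].sum(),vs[1].sum())
# small pots similarly, mask= not large colour: sharp
def smallfit(views,p0):
    def cost(p):
        e=0
        for f,m,b in views:
            x0,y0,x1,y1=b; e+=np.sum((ras([(hullcyl(f,p[0],p[1],.046,.084,.022),1)],b)-m[y0:y1,x0:x1])**2)
        return e
    r=minimize(cost,p0,method="Nelder-Mead",options=dict(initial_simplex=np.array(p0)+np.array([[0,0],[.005,0],[0,.005]]),fatol=.05,xatol=1e-4)); return r.x,r.fun
bt,bs=(265,200,300,240),(225,145,268,190)
for n,v in (("top",[(T,mask(T,"yellow",bt),bt)]),("scene",[(S,mask(S,"yellow",bs),bs)])): print("yellow",n,smallfit(v,(.455,-.065)))
def wm(f,b,bg):
    c=f["color"].astype(int); m=np.zeros(c.shape[:2],bool);x0,y0,x1,y1=b
    R,B=c[...,0],c[...,2]; g=np.array(bg)
    m[y0:y1,x0:x1]=((R-B>-15)&(np.abs(c-g).sum(2)>28)&(R>85))[y0:y1,x0:x1]
    k,l,st,_=cv2.connectedComponentsWithStats(m.astype(np.uint8)); return l==1+np.argmax(st[1:,4])
bt,bs=(212,200,248,236),(282,160,312,195)
for n,f,b,bg in (("top",T,bt,(106,111,98)),("scene",S,bs,(120,125,103))):
    m=wm(f,b,bg); print("white",n,m.sum(),smallfit([(f,m,b)],(.4695,.0845)))
E
```

```text
blue top [0.4702 0.0884] 25.7 65.9 184 320
blue scene [0.4617 0.0875] 23.8 40.4 184 320
blue both [0.4684 0.0875] 25.8 138.4 184 320
red top [ 0.4568 -0.0635] -28.1 70.2 199 345
red scene [ 0.4498 -0.0648] -17.6 47.6 199 345
red both [ 0.4558 -0.0629] -25.2 150.0 199 345
yellow top (array([ 0.45600626, -0.06546746]), np.float64(12.981481552124023))
yellow scene (array([ 0.45380255, -0.06447683]), np.float64(29.331790924072266))
white top 196 (array([0.46885433, 0.08426767]), np.float64(15.395061492919922))
white scene 288 (array([0.46693985, 0.08390101]), np.float64(75.0138931274414))
```

Both large pots are located well enough for now, and I'll re-measure them once uncovered. The small pots are at about (.455,-.065) for yellow and (.468,.084) for white. Yellow goes first.

>>> servo_tool([
  {"hand": 8.5, "translation": [0.7, 1.6, 0], "twist": 0},
  {"hand": 8.5, "translation": [1.4, 3.3, 0], "twist": 0},
  {"hand": 8.5, "translation": [1.4, 3.3, 0], "twist": 0},
  {"hand": 8.5, "translation": [1.4, 3.3, 0], "twist": 0},
  {"hand": 8.5, "translation": [1.4, 3.3, 0], "twist": 0},
  {"hand": 8.5, "translation": [1.4, 3.3, 0], "twist": 0},
  {"hand": 8.5, "translation": [1.4, 3.3, 0], "twist": 0},
  {"hand": 8.5, "translation": [1.4, 3.3, 0], "twist": 0},
])

```text
time_s: 0.77
tool_pos: [0.3478, -0.3272, 0.2311]
tool_rot: [-2.617, 1.738, 0.001]
force: [0.5, -0.3, 0.6]
width: 0.085
```

>>> servo_tool([
  {"hand": 8.5, "translation": [1.4, 3.3, 0], "twist": 0},
  {"hand": 8.5, "translation": [1.4, 3.3, 0], "twist": 0},
  {"hand": 8.5, "translation": [1.4, 3.3, -1], "twist": 0},
  {"hand": 8.5, "translation": [1.4, 3.3, -1], "twist": 0},
  {"hand": 8.5, "translation": [1.4, 3.3, -1], "twist": 0},
  {"hand": 8.5, "translation": [1.4, 3.3, -1], "twist": 0},
  {"hand": 8.5, "translation": [1.4, 3.3, -1], "twist": 0},
  {"hand": 8.5, "translation": [0.6, 3.0, -1], "twist": 0},
])

```text
time_s: 1.43
tool_pos: [0.4531, -0.066, 0.171]
tool_rot: [-2.617, 1.736, -0.002]
force: [0.3, 0.1, -0.5]
width: 0.085
```

>>> servo_tool([
  {"hand": 8.5, "translation": [0.2, 0.1, -1.5], "twist": 0},
  {"hand": 8.5, "translation": [0, 0, -1.5], "twist": 0},
  {"hand": 8.5, "translation": [0, 0, -1], "twist": 0},
  {"hand": 8.5, "translation": [0, 0, 0], "twist": 0},
])

```text
time_s: 1.77
tool_pos: [0.4522, -0.0666, 0.1295]
tool_rot: [2.616, -1.736, -0.006]
force: [0.9, -0.7, -1.3]
width: 0.0849
```

```bash
python3 - <<'E'
from h import *
import pickle
S=optics.grab_frame("scene");T=optics.grab_frame("top")
s=arm.observe();print(s["tool_pos"])
cv2.imwrite("pics/a_t.png",T["color"][:,:,::-1])
crop(S,(200,90,320,210),6,"pics/a_s.png")
print(proj(S,s["tool_pos"]),proj(T,s["tool_pos"]))
E
```

```text
[ 0.45344303 -0.06719387  0.13118165]
[243.00462324 143.62694719] [282.68155273 217.33288281]
```

View pics/a_s.png

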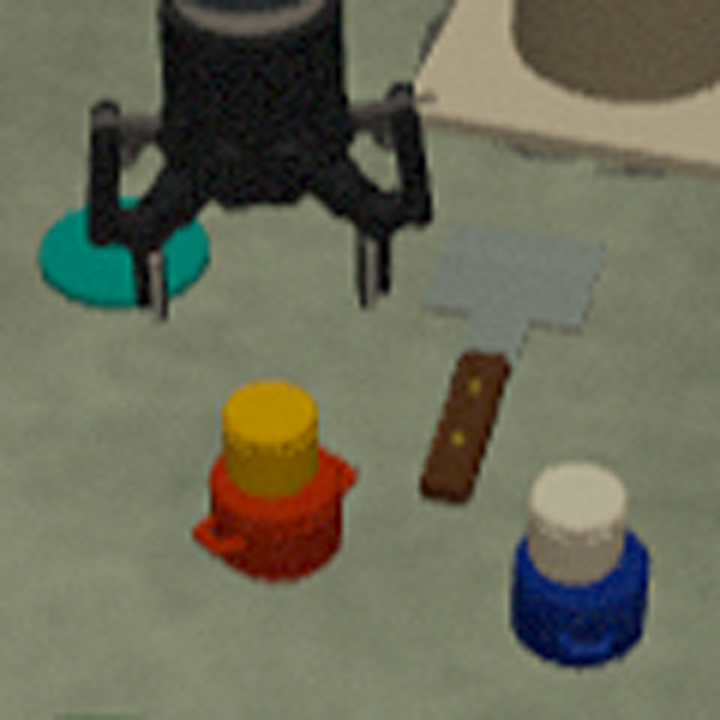

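View pics/a_t.png

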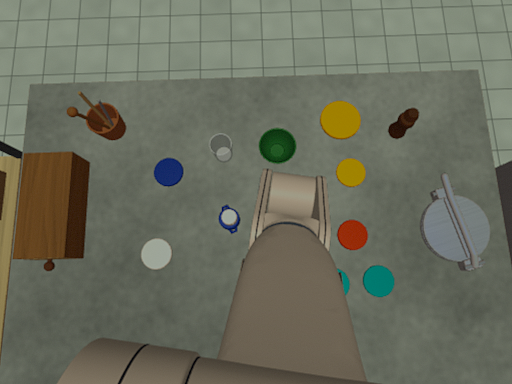

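>>> servo_tool([
  {"hand": 8.5, "translation": [0.1, 0.1, -2], "twist": 0},
  {"hand": 8.5, "translation": [0, 0, -2], "twist": 0},
  {"hand": 8.5, "translation": [0, 0, -2], "twist": 0},
  {"hand": 8.5, "translation": [0, 0, -1.3], "twist": 0},
  {"hand": 8.5, "translation": [0, 0, -0.9], "twist": 0},
  {"hand": 8.5, "translation": [0, 0, 0], "twist": 0},
])

```text
time_s: 2.37
tool_pos: [0.4542, -0.0663, 0.0486]
tool_rot: [2.616, -1.738, -0.002]
force: [-0.1, -0.3, -0.1]
width: 0.0848
```

```bash
python3 - <<'E'
from h import *
S=optics.grab_frame("scene");s=arm.observe();print(s["tool_pos"],s["force"])
crop(S,(200,90,300,200),7,"pics/b_s.png")
E
```

```text
[ 0.45468596 -0.06627569  0.04934423] [ 0.01022423  0.68644715 -0.45967502]
```

View pics/b_s.png

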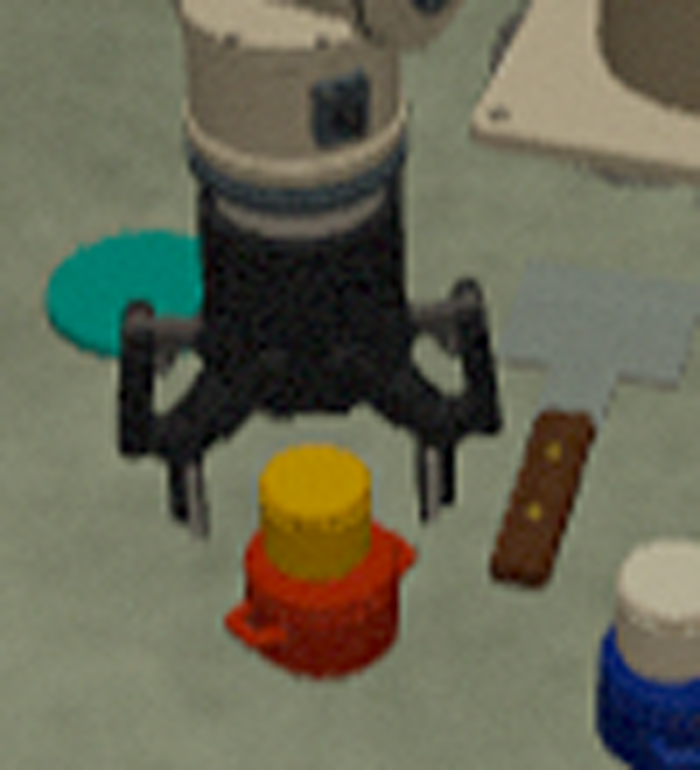

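>>> servo_tool([
  {"hand": 3.5, "translation": [0, 0, 0], "twist": 0},
  {"hand": 3.5, "translation": [0, 0, 0], "twist": 0},
  {"hand": 3.5, "translation": [0, 0, 0], "twist": 0},
  {"hand": 3.5, "translation": [0, 0, 0], "twist": 0},
  {"hand": 3.5, "translation": [0, 0, 0], "twist": 0},
  {"hand": 3.5, "translation": [0, 0, 0], "twist": 0},
])

```text
time_s: 2.92
tool_pos: [0.4553, -0.0661, 0.0505]
tool_rot: [-2.617, 1.737, -0.002]
force: [-2.4, 0.0, 9.4]
width: 0.0423
```

```bash
python3 - <<'E'
from h import *
S=optics.grab_frame("scene");s=arm.observe();print(s["tool_pos"],s["force"],s["width"])
crop(S,(200,90,300,200),7,"pics/c_s.png")
E
```

```text
[ 0.45530569 -0.06607488  0.05046454] [-1.43776422  0.12311253 10.04857871] 0.04219461625266504
```

View pics/c_s.png

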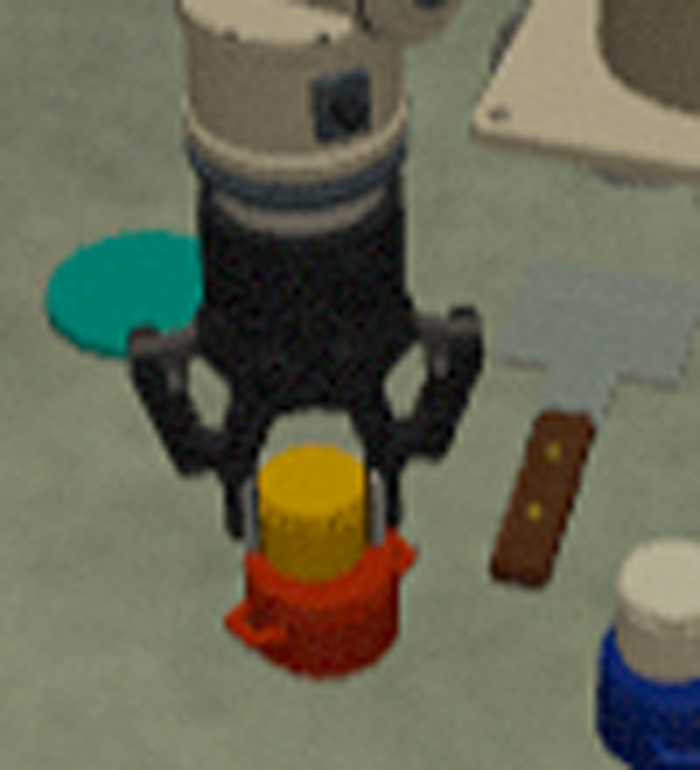

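>>> servo_tool([
  {"hand": 3.5, "translation": [0, 0, 0.3], "twist": 0},
  {"hand": 3.5, "translation": [0, 0, 0.5], "twist": 0},
  {"hand": 3.5, "translation": [0, 0, 1.2], "twist": 0},
  {"hand": 3.5, "translation": [0, 0, 2], "twist": 0},
  {"hand": 3.5, "translation": [0, 0, 2], "twist": 0},
  {"hand": 3.5, "translation": [0, 0, 2], "twist": 0},
  {"hand": 3.5, "translation": [0.7, -1.0, 1], "twist": 0},
  {"hand": 3.5, "translation": [1.4, -2.1, 0], "twist": 0},
])

```text
time_s: 3.63
tool_pos: [0.4756, -0.096, 0.1418]
tool_rot: [-2.618, 1.734, -0.003]
force: [1.7, 0.1, -2.3]
width: 0.0425
```

>>> servo_tool([
  {"hand": 3.5, "translation": [1.5, -2.2, 0], "twist": 0},
  {"hand": 3.5, "translation": [1.5, -2.2, 0], "twist": 0},
  {"hand": 3.5, "translation": [1.5, -2.2, 0], "twist": 0},
  {"hand": 3.5, "translation": [1.5, -2.2, 0], "twist": 0},
  {"hand": 3.5, "translation": [1.5, -2.2, 0], "twist": 0},
  {"hand": 3.5, "translation": [1.5, -2.2, 0], "twist": 0},
  {"hand": 3.5, "translation": [1.5, -2.2, 0], "twist": 0},
  {"hand": 3.5, "translation": [1.4, -2.2, 0], "twist": 0},
])

```text
time_s: 4.3
tool_pos: [0.5951, -0.2739, 0.1395]
tool_rot: [-2.617, 1.737, 0.001]
force: [-0.5, 1.0, -1.4]
width: 0.0428
```

>>> servo_tool([
  {"hand": 3.5, "translation": [0.8, -1.4, 0], "twist": 0},
  {"hand": 3.5, "translation": [0.3, -0.7, -0.5], "twist": 0},
  {"hand": 3.5, "translation": [0.1, -0.2, -1], "twist": 0},
  {"hand": 3.5, "translation": [0, 0, -1.5], "twist": 0},
  {"hand": 3.5, "translation": [0, 0, -1.5], "twist": 0},
  {"hand": 3.5, "translation": [0, 0, -0.5], "twist": 0},
  {"hand": 3.5, "translation": [0, 0, 0], "twist": 0},
  {"hand": 3.5, "translation": [0, 0, 0], "twist": 0},
])

```text
time_s: 4.97
tool_pos: [0.6062, -0.2952, 0.0887]
tool_rot: [2.618, -1.737, -0.002]
force: [1.0, 0.0, -2.1]
width: 0.0424
```

```bash
python3 - <<'E'
from h import *
S=optics.grab_frame("scene");T=optics.grab_frame("top");s=arm.observe();print(s["tool_pos"],s["force"],s["width"])
crop(S,(100,90,220,220),6,"pics/d_s.png")
cv2.imwrite("pics/d_t.png",T["color"][:,:,::-1])
E
```

```text
[ 0.60713125 -0.29578668  0.08995358] [ 0.63845135 -0.32629479 -1.34109826] 0.042433646270283176
```

View pics/d_s.png

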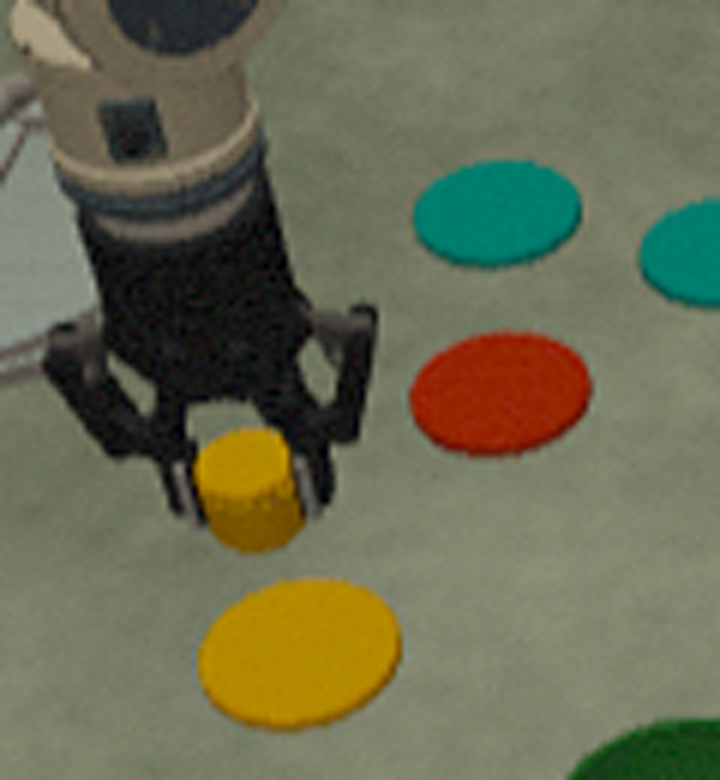

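View pics/d_t.png

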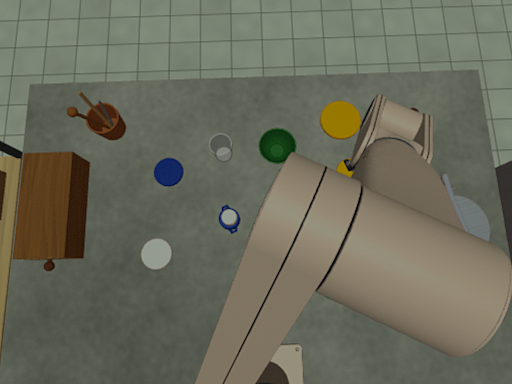

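```bash
python3 - <<'E'
from h import *
S=optics.grab_frame("scene");s=arm.observe()
m=mask(S,"yellow",(120,150,160,184));print(s["tool_pos"],m.sum())
for zb in (.084,.0855,.087): print(zb,fitcyl(S,m,zb,zb+.038,.022,(.6,-.3)))
m=mask(S,"yellow",(125,180,175,215));print(fitcyl(S,m,0,.008,.046,(.6,-.3)))
E
```

```text
[ 0.60725472 -0.29597597  0.09019631] 307
0.084 (array([ 0.60556184, -0.29786608]), 344.2618817720795, np.int64(307))
0.0855 (array([ 0.60692566, -0.29678732]), 345.60365084919613, np.int64(307))
0.087 (array([ 0.60828945, -0.29570856]), 346.9532930065179, np.int64(307))
(array([ 0.6070269 , -0.29124293]), 699.4864541426068, np.int64(686))
```

>>> servo_tool([
  {"hand": 3.5, "translation": [0, 0.4, -1], "twist": 0},
  {"hand": 3.5, "translation": [0, 0, -1.8], "twist": 0},
  {"hand": 3.5, "translation": [0, 0, -1.8], "twist": 0},
  {"hand": 3.5, "translation": [0, 0, -1.3], "twist": 0},
  {"hand": 3.5, "translation": [0, 0, -0.7], "twist": 0},
  {"hand": 3.5, "translation": [0, 0, -0.4], "twist": 0},
  {"hand": 3.5, "translation": [0, 0, 0], "twist": 0},
  {"hand": 3.5, "translation": [0, 0, 0], "twist": 0},
])

```text
time_s: 5.78
tool_pos: [0.6071, -0.2921, 0.0197]
tool_rot: [-2.617, 1.737, -0.001]
force: [0.4, -0.2, -1.0]
width: 0.0427
```

>>> servo_tool([
  {"hand": 3.5, "translation": [0, 0, -0.3], "twist": 0},
  {"hand": 3.5, "translation": [0, 0, -0.2], "twist": 0},
  {"hand": 3.5, "translation": [0, 0, -0.1], "twist": 0},
  {"hand": 3.5, "translation": [0, 0, 0], "twist": 0},
])

```text
time_s: 6.12
tool_pos: [0.6067, -0.2919, 0.0133]
tool_rot: [-2.617, 1.737, -0.0]
force: [0.1, -0.0, -1.9]
width: 0.0426
```

>>> servo_tool([
  {"hand": 3.5, "translation": [0, 0, -0.05], "twist": 0},
  {"hand": 3.5, "translation": [0, 0, 0], "twist": 0},
])

```text
time_s: 6.28
tool_pos: [0.6067, -0.2919, 0.0129]
tool_rot: [-2.617, 1.737, -0.0]
force: [0.7, 0.6, -2.0]
width: 0.0425
```

>>> servo_tool([
  {"hand": 3.5, "translation": [0, 0, -0.05], "twist": 0},
  {"hand": 3.5, "translation": [0, 0, 0], "twist": 0},
])

```text
time_s: 6.45
tool_pos: [0.6068, -0.292, 0.0126]
tool_rot: [-2.617, 1.737, -0.0]
force: [0.1, 0.3, 1.0]
width: 0.0424
```

>>> servo_tool([
  {"hand": 3.5, "translation": [0, 0, -0.03], "twist": 0},
  {"hand": 8.5, "translation": [0, 0, 0], "twist": 0},
  {"hand": 8.5, "translation": [0, 0, 0], "twist": 0},
  {"hand": 8.5, "translation": [0, 0, 0], "twist": 0},
  {"hand": 8.5, "translation": [0, 0, 0.5], "twist": 0},
  {"hand": 8.5, "translation": [0, 0, 1.5], "twist": 0},
  {"hand": 8.5, "translation": [0, 0, 2.5], "twist": 0},
  {"hand": 8.5, "translation": [0, 0, 3], "twist": 0},
])

```text
time_s: 7.12
tool_pos: [0.6057, -0.2914, 0.0873]
tool_rot: [2.617, -1.737, -0.004]
force: [-0.6, -0.2, 0.2]
width: 0.0853
```

>>> servo_tool([
  {"hand": 8.5, "translation": [0, 0, 3], "twist": 0},
  {"hand": 8.5, "translation": [-0.5, 1.5, 3], "twist": 0},
  {"hand": 8.5, "translation": [-1.2, 3.2, 2], "twist": 0},
  {"hand": 8.5, "translation": [-1.2, 3.2, 0], "twist": 0},
  {"hand": 8.5, "translation": [-1.2, 3.2, 0], "twist": 0},
  {"hand": 8.5, "translation": [-1.2, 3.2, 0], "twist": 0},
  {"hand": 8.5, "translation": [-1.2, 3.2, 0], "twist": 0},
  {"hand": 8.5, "translation": [-1.2, 3.2, 0], "twist": 0},
])

```text
time_s: 7.78
tool_pos: [0.5293, -0.0837, 0.1685]
tool_rot: [-2.616, 1.737, -0.003]
force: [0.7, -0.7, -0.4]
width: 0.0848
```

>>> servo_tool([
  {"hand": 8.5, "translation": [-1.2, 3.2, 0], "twist": 0},
  {"hand": 8.5, "translation": [-1.2, 3.2, 0], "twist": 0},
  {"hand": 8.5, "translation": [-1.2, 3.2, 0], "twist": 0},
  {"hand": 8.5, "translation": [-1.2, 3.2, -0.5], "twist": 0},
  {"hand": 8.5, "translation": [-1.2, 2.8, -1.5], "twist": 0},
  {"hand": 8.5, "translation": [-0.2, 1.2, -1.5], "twist": 0},
  {"hand": 8.5, "translation": [0, 0, -1], "twist": 0},
  {"hand": 8.5, "translation": [0, 0, 0], "twist": 0},
])

```text
time_s: 8.45
tool_pos: [0.4669, 0.0834, 0.1214]
tool_rot: [2.618, -1.734, -0.002]
force: [0.8, 0.2, 0.1]
width: 0.0852
```

```bash
python3 - <<'E'
from h import *
S=optics.grab_frame("scene");T=optics.grab_frame("top");s=arm.observe();print(s["tool_pos"],s["force"],s["width"])
crop(S,(100,90,340,260),3,"pics/e_s.png");cv2.imwrite("pics/e_t.png",T["color"][:,:,::-1])
E
```

```text
[0.46822239 0.08257921 0.12256489] [0.52644996 0.30159441 0.19732179] 0.085189049896479
```

View pics/e_s.png

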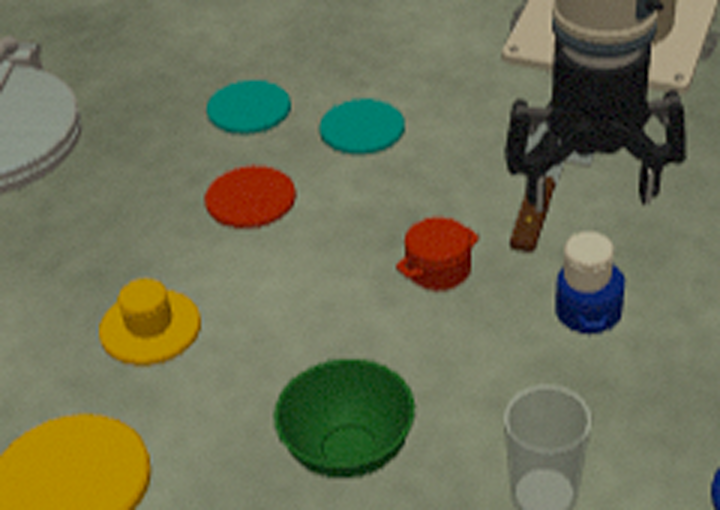

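View pics/e_t.png

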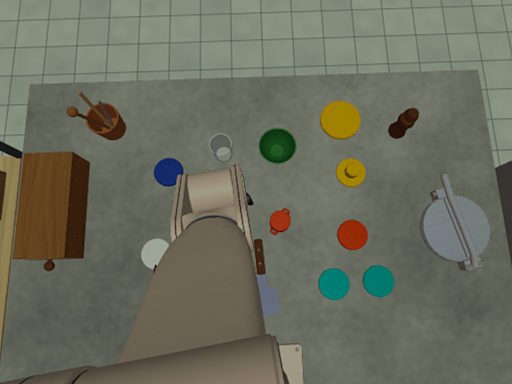

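>>> servo_tool([
  {"hand": 8.5, "translation": [0, 0.1, -2], "twist": 0},
  {"hand": 8.5, "translation": [0, 0, -2], "twist": 0},
  {"hand": 8.5, "translation": [0, 0, -1.8], "twist": 0},
  {"hand": 8.5, "translation": [0, 0, -1], "twist": 0},
  {"hand": 8.5, "translation": [0, 0, -0.5], "twist": 0},
  {"hand": 8.5, "translation": [0, 0, 0], "twist": 0},
])

```text
time_s: 9.05
tool_pos: [0.4678, 0.0834, 0.0487]
tool_rot: [2.616, -1.739, -0.001]
force: [-0.7, -0.7, -1.1]
width: 0.0847
```

```bash
python3 - <<'E'
from h import *
S=optics.grab_frame("scene");s=arm.observe();print(s["tool_pos"],s["force"])
crop(S,(250,100,350,210),7,"pics/f_s.png")
E
```

```text
[0.46817273 0.08363103 0.04930672] [-0.8843553   0.17923168 -0.18736187]
```

View pics/f_s.png

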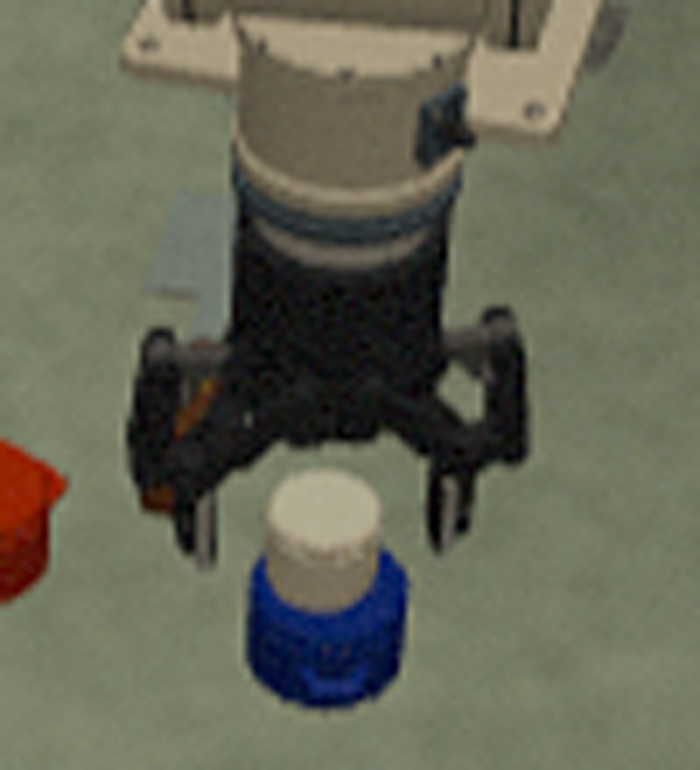

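>>> servo_tool([
  {"hand": 3.5, "translation": [0, 0, 0], "twist": 0},
  {"hand": 3.5, "translation": [0, 0, 0], "twist": 0},
  {"hand": 3.5, "translation": [0, 0, 0], "twist": 0},
  {"hand": 3.5, "translation": [0, 0, 0], "twist": 0},
  {"hand": 3.5, "translation": [0, 0, 0], "twist": 0},
  {"hand": 3.5, "translation": [0, 0, 0], "twist": 0},
  {"hand": 3.5, "translation": [0, 0, 0.2], "twist": 0},
  {"hand": 3.5, "translation": [0, 0, 0.3], "twist": 0},
])

```text
time_s: 9.77
tool_pos: [0.4675, 0.0841, 0.0542]
tool_rot: [2.617, -1.737, -0.0]
force: [-0.1, 0.1, -1.6]
width: 0.0424
```

>>> servo_tool([
  {"hand": 3.5, "translation": [0, 0, 0.6], "twist": 0},
  {"hand": 3.5, "translation": [0, 0, 1.2], "twist": 0},
  {"hand": 3.5, "translation": [0, 0, 2], "twist": 0},
  {"hand": 3.5, "translation": [0, 0, 2], "twist": 0},
  {"hand": 3.5, "translation": [-0.4, 1.0, 1], "twist": 0},
  {"hand": 3.5, "translation": [-0.8, 1.9, 0], "twist": 0},
  {"hand": 3.5, "translation": [-0.9, 2.2, 0], "twist": 0},
  {"hand": 3.5, "translation": [-0.9, 2.2, 0], "twist": 0},
])

```text
time_s: 10.43
tool_pos: [0.4371, 0.1581, 0.1225]
tool_rot: [-2.616, 1.739, -0.001]
force: [-0.1, 0.0, -0.6]
width: 0.0425
```

>>> servo_tool([
  {"hand": 3.5, "translation": [-0.9, 2.2, 0], "twist": 0},
  {"hand": 3.5, "translation": [-0.9, 2.2, 0], "twist": 0},
  {"hand": 3.5, "translation": [-0.9, 2.2, 0], "twist": 0},
  {"hand": 3.5, "translation": [-0.9, 2.2, 0], "twist": 0},
  {"hand": 3.5, "translation": [-0.9, 2.2, 0], "twist": 0},
  {"hand": 3.5, "translation": [-0.9, 2.2, -0.5], "twist": 0},
  {"hand": 3.5, "translation": [-0.6, 1.4, -1], "twist": 0},
  {"hand": 3.5, "translation": [-0.2, 0.7, -1], "twist": 0},
])

```text
time_s: 11.1
tool_pos: [0.3746, 0.3122, 0.097]
tool_rot: [-2.618, 1.734, -0.0]
force: [1.0, -0.7, -2.0]
width: 0.0426
```

>>> servo_tool([
  {"hand": 3.5, "translation": [0, 0.2, -1], "twist": 0},
  {"hand": 3.5, "translation": [0, 0, -0.5], "twist": 0},
  {"hand": 3.5, "translation": [0, 0, 0], "twist": 0},
  {"hand": 3.5, "translation": [0, 0, 0], "twist": 0},
])

```text
time_s: 11.43
tool_pos: [0.3756, 0.3111, 0.0815]
tool_rot: [2.615, -1.738, -0.001]
force: [0.7, -0.4, -1.4]
width: 0.0424
```

```bash
python3 - <<'E'
from h import *
S=optics.grab_frame("scene");T=optics.grab_frame("top");s=arm.observe();print(s["tool_pos"],s["force"],s["width"])
import pickle;pickle.dump((S,T),open("pics/g.pkl","wb"))
crop(S,(310,80,430,210),6,"pics/g_s.png");cv2.imwrite("pics/g_t.png",T["color"][:,:,::-1])
m=mask(S,"white",(355,165,405,205));print(m.sum(),fitcyl(S,m,0,.008,.046,(.4,.3)))
E
```

```text
[0.37615276 0.31145788 0.08218243] [ 0.25405314 -0.94715659 -1.31795631] 0.04222842080992409
586 (array([0.37394421, 0.31096903]), 664.4217523452826, np.int64(586))
```

View pics/g_s.png

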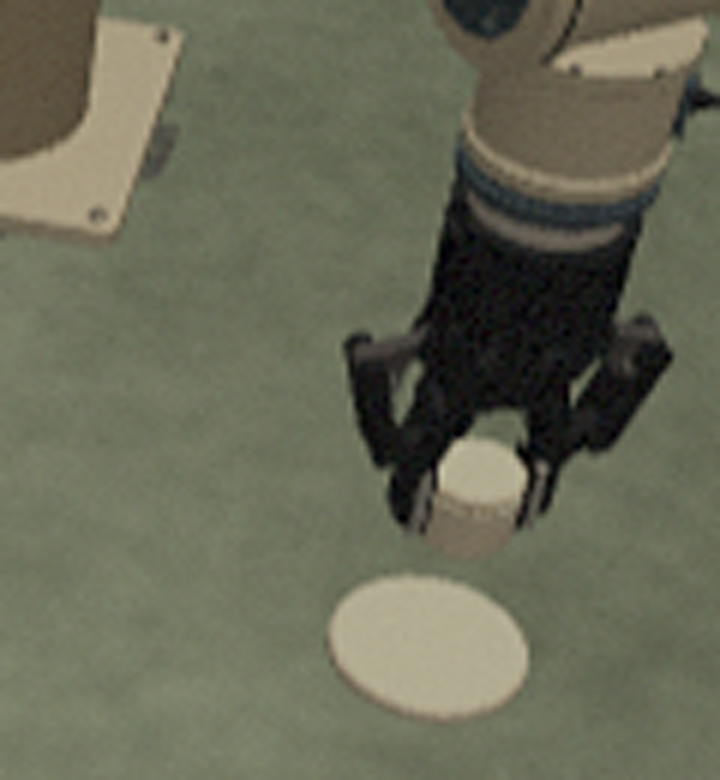

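>>> servo_tool([
  {"hand": 3.5, "translation": [-0.15, -0.05, -1], "twist": 0},
  {"hand": 3.5, "translation": [0, 0, -1.6], "twist": 0},
  {"hand": 3.5, "translation": [0, 0, -1.6], "twist": 0},
  {"hand": 3.5, "translation": [0, 0, -1.1], "twist": 0},
  {"hand": 3.5, "translation": [0, 0, -0.7], "twist": 0},
  {"hand": 3.5, "translation": [0, 0, -0.4], "twist": 0},
  {"hand": 3.5, "translation": [0, 0, -0.2], "twist": 0},
  {"hand": 3.5, "translation": [0, 0, 0], "twist": 0},
])

```text
time_s: 12.2
tool_pos: [0.3743, 0.3115, 0.0158]
tool_rot: [2.617, -1.737, -0.0]
force: [0.2, -0.6, -1.8]
width: 0.0424
```

>>> servo_tool([
  {"hand": 3.5, "translation": [0, 0, -0.1], "twist": 0},
  {"hand": 3.5, "translation": [0, 0, -0.1], "twist": 0},
  {"hand": 3.5, "translation": [0, 0, 0], "twist": 0},
])

```text
time_s: 12.45
tool_pos: [0.3744, 0.3117, 0.0143]
tool_rot: [-2.617, 1.737, -0.0]
force: [0.2, -0.1, -1.0]
width: 0.0427
```

>>> servo_tool([
  {"hand": 3.5, "translation": [0, 0, -0.07], "twist": 0},
  {"hand": 3.5, "translation": [0, 0, 0], "twist": 0},
  {"hand": 3.5, "translation": [0, 0, 0], "twist": 0},
])

```text
time_s: 12.7
tool_pos: [0.3743, 0.3116, 0.0134]
tool_rot: [-2.617, 1.737, -0.0]
force: [-0.4, 0.1, -1.9]
width: 0.0421
```

>>> servo_tool([
  {"hand": 3.5, "translation": [0, 0, -0.07], "twist": 0},
  {"hand": 3.5, "translation": [0, 0, 0], "twist": 0},
  {"hand": 3.5, "translation": [0, 0, 0], "twist": 0},
])

```text
time_s: 12.95
tool_pos: [0.3742, 0.3116, 0.0126]
tool_rot: [2.617, -1.737, 0.0]
force: [-0.3, -0.5, -1.5]
width: 0.0429
```

>>> servo_tool([
  {"hand": 3.5, "translation": [0, 0, -0.05], "twist": 0},
  {"hand": 3.5, "translation": [0, 0, 0], "twist": 0},
])

```text
time_s: 13.12
tool_pos: [0.3742, 0.3116, 0.012]
tool_rot: [2.617, -1.737, -0.0]
force: [0.8, -0.0, -1.7]
width: 0.0426
```

>>> servo_tool([
  {"hand": 3.5, "translation": [0, 0, -0.05], "twist": 0},
  {"hand": 3.5, "translation": [0, 0, 0], "twist": 0},
])

```text
time_s: 13.28
tool_pos: [0.3742, 0.3115, 0.012]
tool_rot: [2.617, -1.737, -0.0]
force: [-1.2, -0.0, 5.4]
width: 0.0425
```

>>> servo_tool([
  {"hand": 3.5, "translation": [0, 0, -0.05], "twist": 0},
  {"hand": 3.5, "translation": [0, 0, 0], "twist": 0},
])

```text
time_s: 13.45
tool_pos: [0.3742, 0.3116, 0.012]
tool_rot: [-2.617, 1.737, 0.0]
force: [-2.8, -1.6, 13.0]
width: 0.0423
```

>>> servo_tool([
  {"hand": 3.5, "translation": [0, 0, 0.08], "twist": 0},
  {"hand": 8.5, "translation": [0, 0, 0], "twist": 0},
  {"hand": 8.5, "translation": [0, 0, 0], "twist": 0},
  {"hand": 8.5, "translation": [0, 0, 0], "twist": 0},
  {"hand": 8.5, "translation": [0, 0, 0.5], "twist": 0},
  {"hand": 8.5, "translation": [0, 0, 1.5], "twist": 0},
  {"hand": 8.5, "translation": [0, 0, 2.5], "twist": 0},
  {"hand": 8.5, "translation": [0, 0, 3], "twist": 0},
])

```text
time_s: 14.12
tool_pos: [0.3732, 0.3108, 0.0867]
tool_rot: [2.615, -1.736, -0.002]
force: [1.3, 0.1, -0.2]
width: 0.0852
```

>>> servo_tool([
  {"hand": 8.5, "translation": [0, 0, 3], "twist": 0},
  {"hand": 8.5, "translation": [0, 0, 2], "twist": 0},
  {"hand": 8.5, "translation": [0, 0, 0.5], "twist": 0},
])

```text
time_s: 14.37
tool_pos: [0.3758, 0.3128, 0.1455]
tool_rot: [-2.613, 1.734, -0.003]
force: [0.0, 0.4, -0.3]
width: 0.085
```

```bash
python3 - <<'E'
from h import *
import pickle
S=optics.grab_frame("scene");T=optics.grab_frame("top");s=arm.observe();print(s["tool_pos"],s["force"],s["width"])
pickle.dump((S,T),open("pics/h.pkl","wb"))
cv2.imwrite("pics/h_s.png",S["color"][:,:,::-1]);cv2.imwrite("pics/h_t.png",T["color"][:,:,::-1])
for k,p0,bt,bs in (("blue",(.47,.085,.32),(210,198,248,240),(280,160,315,205)),("red",(.455,-.064,-.58),(262,200,300,240),(225,145,268,195))):
    vt=(T,mask(T,k,bt),bt);vs=(S,mask(S,k,bs),bs)
    for n,v in (("top",[vt]),("scene",[vs]),("both",[vt,vs])):
        x,e=fitlarge(v,p0,0); print(k,n,x[:2].round(4),np.degrees(x[2]).round(1),round(e,1),vt[1].sum(),vs[1].sum())
crop(T,(205,195,305,245),8,"pics/h_tc.png");crop(S,(220,140,320,210),8,"pics/h_sc.png")
E
```

```text
[0.37478217 0.31204776 0.1430694 ] [ 0.61216228 -0.05048017  0.29737922] 0.08524490978065938
blue top [0.4692 0.0869] 25.7 56.8 396 475
blue scene [0.467  0.0888] 22.1 65.4 396 475
blue both [0.4689 0.0881] 25.3 131.3 396 475
red top [ 0.4579 -0.063 ] -37.1 60.9 389 471
red scene [ 0.4528 -0.0634] -20.2 71.4 389 471
red both [ 0.4571 -0.0625] -25.1 138.2 389 471
```

View pics/h_tc.png

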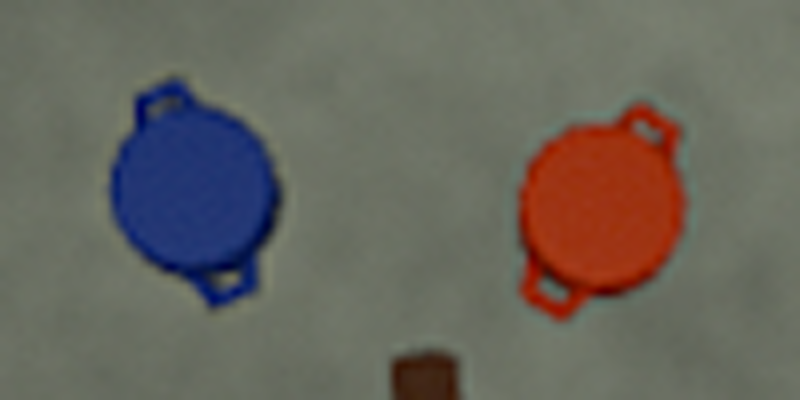

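View pics/h_s.png

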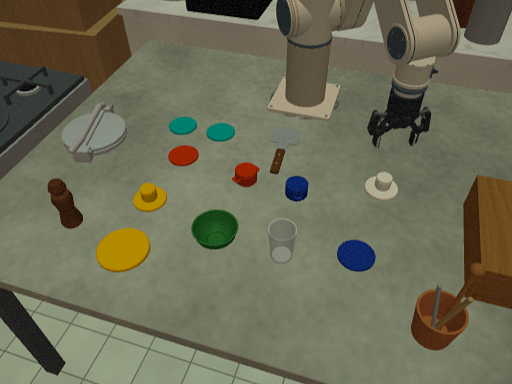

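View pics/h_sc.png

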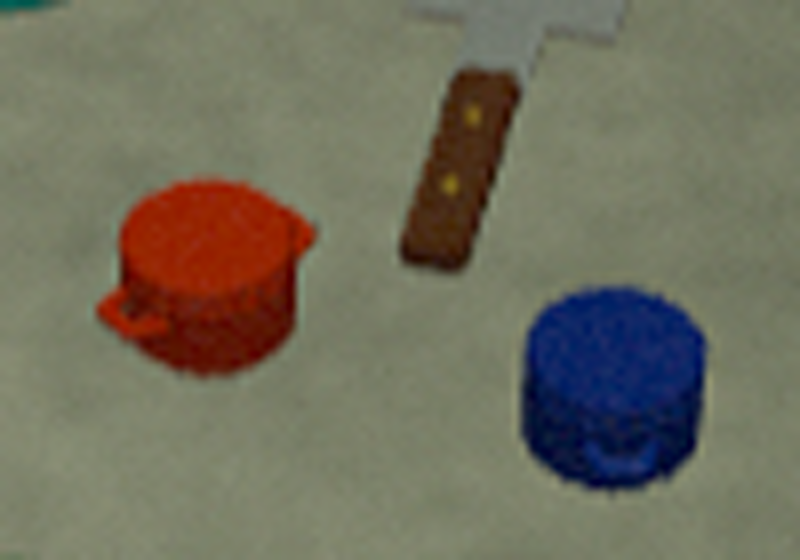

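>>> servo_tool([
  {"hand": 8.5, "translation": [0.6, -1.4, 0], "twist": -1},
  {"hand": 8.5, "translation": [1.2, -2.8, 0], "twist": -1},
  {"hand": 8.5, "translation": [1.2, -2.8, 0], "twist": 0},
  {"hand": 8.5, "translation": [1.2, -2.8, 0], "twist": 0},
  {"hand": 8.5, "translation": [1.2, -2.8, 0], "twist": 0},
  {"hand": 8.5, "translation": [1.2, -2.8, 0], "twist": 0},
  {"hand": 8.5, "translation": [1.2, -2.8, 0], "twist": 0},
  {"hand": 8.5, "translation": [1.1, -2.8, -1], "twist": 0},
])

```text
time_s: 15.13
tool_pos: [0.4638, 0.1002, 0.1314]
tool_rot: [-2.587, 1.783, -0.0]
force: [0.5, 0.2, -0.8]
width: 0.0849
```

>>> servo_tool([
  {"hand": 8.5, "translation": [0.5, -1.4, -2], "twist": 0},
  {"hand": 8.5, "translation": [0, 0, -2], "twist": 0},
  {"hand": 8.5, "translation": [0, 0, -1], "twist": 0},
  {"hand": 8.5, "translation": [0, 0, 0], "twist": 0},
])

```text
time_s: 15.47
tool_pos: [0.4656, 0.087, 0.0789]
tool_rot: [2.582, -1.781, -0.008]
force: [-0.4, 0.4, -0.1]
width: 0.085
```

```bash
python3 - <<'E'
from h import *
S=optics.grab_frame("scene");s=arm.observe();print(s["tool_pos"],s["force"],s["tool_rot"])
crop(S,(250,100,350,210),7,"pics/i_s.png")
E
```

```text
[0.46648118 0.087484   0.08015324] [-0.68858017 -0.13474226 -0.47373562] [ 2.58420499 -1.78082236 -0.00537187]
```

View pics/i_s.png

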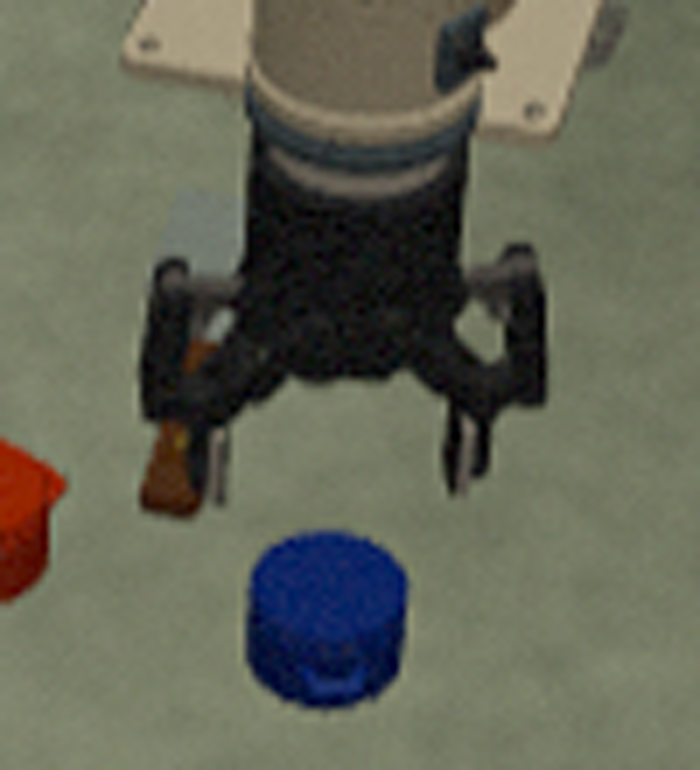

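```bash
python3 - <<'E'
from h import *
S=optics.grab_frame("scene")
c=lambda p:(proj(S,np.array(p))-[250,100]+.5)*7-.5
print("tips",c([.4665,.0875,.093]));
for z in(.046,): print("lid",c([.469,.0873,z]),c([.469,.085,z]),c([.466,.0873,z]))
m=mask(S,"blue",(280,160,315,205)); print(((np.array(np.nonzero(m)).mean(1)[::-1])-[250,100]+.5)*7-.5, fitcyl(S,m,0,.046,.031,(.47,.08)))
print("red",fitcyl(S,mask(S,"red",(225,145,268,195)),0,.046,.031,(.47,.08)))
E
```

```text
tips [333.4934176  484.68334271]
lid [325.01308074 578.25110174] [319.24893189 577.02809546] [326.92171461 573.09835153]
[326.56540084 617.8185654 ] (array([0.4672519 , 0.08860243]), 549.7310485290363, np.int64(474))
red (array([ 0.45514494, -0.06317255]), 510.9873243548209, np.int64(472))
```

>>> servo_tool([
  {"hand": 8.5, "translation": [0.15, 0, -2], "twist": 0},
  {"hand": 8.5, "translation": [0, 0, -2], "twist": 0},
  {"hand": 8.5, "translation": [0, 0, -2], "twist": 0},
  {"hand": 8.5, "translation": [0, 0, -1], "twist": 0},
  {"hand": 8.5, "translation": [0, 0, -0.5], "twist": 0},
  {"hand": 8.5, "translation": [0, 0, 0], "twist": 0},
])

```text
time_s: 16.07
tool_pos: [0.4695, 0.0879, 0.0067]
tool_rot: [2.587, -1.781, -0.001]
force: [-0.4, 0.4, 1.1]
width: 0.0848
```

```bash
python3 - <<'E'
from h import *
S=optics.grab_frame("scene");s=arm.observe();print(s["tool_pos"],s["force"],s["tool_rot"])
crop(S,(250,110,350,210),7,"pics/j_s.png")
E
```

```text
[0.46991162 0.08789954 0.00727719] [0.45729661 0.499811   0.45055537] [-2.58717467e+00  1.78200225e+00 -1.62044399e-04]
```

View pics/j_s.png

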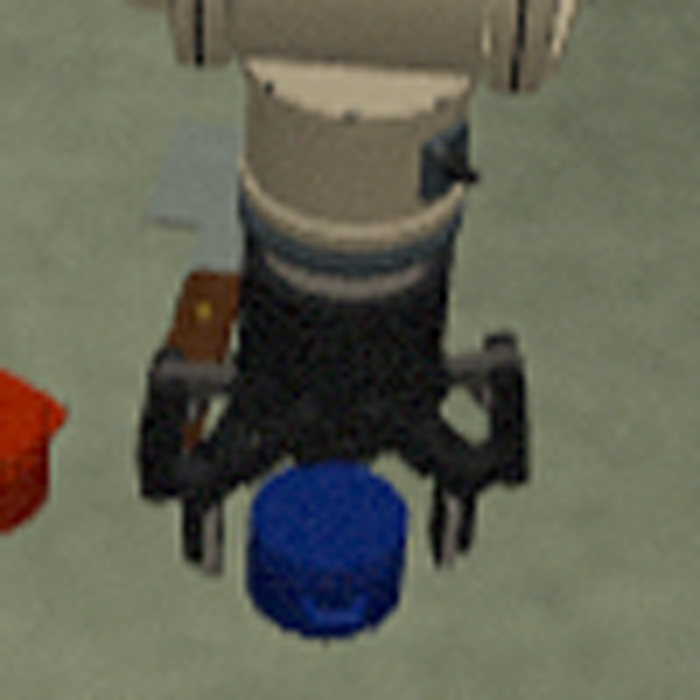

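>>> servo_tool([
  {"hand": 8.5, "translation": [-0.1, 0, -0.2], "twist": 0},
  {"hand": 5, "translation": [0, 0, 0], "twist": 0},
  {"hand": 5, "translation": [0, 0, 0], "twist": 0},
  {"hand": 5, "translation": [0, 0, 0], "twist": 0},
  {"hand": 5, "translation": [0, 0, 0], "twist": 0},
  {"hand": 5, "translation": [0, 0, 0], "twist": 0},
])

```text
time_s: 16.62
tool_pos: [0.4691, 0.0877, 0.006]
tool_rot: [-2.586, 1.782, -0.001]
force: [-1.8, 1.2, 10.0]
width: 0.0603
```

>>> servo_tool([
  {"hand": 5, "translation": [0, 0, 0], "twist": 0},
  {"hand": 5, "translation": [0, 0, 0], "twist": 0},
])

```text
time_s: 16.78
tool_pos: [0.4691, 0.0877, 0.006]
tool_rot: [-2.586, 1.782, -0.001]
force: [-1.9, 0.0, 10.0]
width: 0.0603
```

>>> servo_tool([
  {"hand": 5, "translation": [0, 0, 0.2], "twist": 0},
  {"hand": 5, "translation": [0, 0, 0.4], "twist": 0},
  {"hand": 5, "translation": [0, 0, 0.8], "twist": 0},
  {"hand": 5, "translation": [0, 0, 1.4], "twist": 0},
  {"hand": 5, "translation": [0, 0, 1.8], "twist": 0},
  {"hand": 5, "translation": [0, 0, 1.6], "twist": 0},
  {"hand": 5, "translation": [0.4, 0.5, 1], "twist": 0},
  {"hand": 5, "translation": [0.9, 1.1, 0.5], "twist": 0},
])

```text
time_s: 17.45
tool_pos: [0.4812, 0.103, 0.0837]
tool_rot: [-2.586, 1.784, -0.001]
force: [0.2, 0.3, -2.9]
width: 0.06
```

>>> servo_tool([
  {"hand": 5, "translation": [1.4, 1.7, 0], "twist": 0},
  {"hand": 5, "translation": [1.6, 1.9, 0], "twist": 0},
  {"hand": 5, "translation": [1.6, 1.9, 0], "twist": 0},
  {"hand": 5, "translation": [1.6, 1.9, 0], "twist": 0},
  {"hand": 5, "translation": [1.6, 1.9, 0], "twist": 0},
  {"hand": 5, "translation": [1.6, 1.9, 0], "twist": 0},
  {"hand": 5, "translation": [1.6, 1.9, 0], "twist": 0},
  {"hand": 5, "translation": [1.6, 1.9, 0], "twist": 0},
])

```text
time_s: 18.12
tool_pos: [0.6081, 0.2544, 0.0824]
tool_rot: [2.586, -1.783, -0.0]
force: [0.4, -0.8, -2.0]
width: 0.0603
```

>>> servo_tool([
  {"hand": 5, "translation": [1.0, 1.4, 0], "twist": 0},
  {"hand": 5, "translation": [0.5, 0.7, 0], "twist": 0},
  {"hand": 5, "translation": [0.2, 0.3, 0], "twist": 0},
  {"hand": 5, "translation": [0, 0, 0], "twist": 0},
  {"hand": 5, "translation": [0, 0, 0], "twist": 0},
])

```text
time_s: 18.53
tool_pos: [0.6237, 0.2767, 0.0817]
tool_rot: [2.585, -1.782, -0.001]
force: [0.3, -0.6, -1.9]
width: 0.0609
```

```bash
python3 - <<'E'
from h import *
S=optics.grab_frame("scene");s=arm.observe();print(s["tool_pos"],s["force"],s["width"])
crop(S,(300,130,400,280),5,"pics/k_s.png")
m=mask(S,"blue",(330,237,385,275));print(m.sum(),fitcyl(S,m,0,.008,.046,(.6,.3)))
E
```

```text
[0.62373309 0.27656466 0.08174878] [ 0.09460379 -0.0104971  -2.37507618] 0.06054149029136656
1033 (array([0.62409695, 0.28059563]), 985.6792891798541, np.int64(1033))
```

View pics/k_s.png

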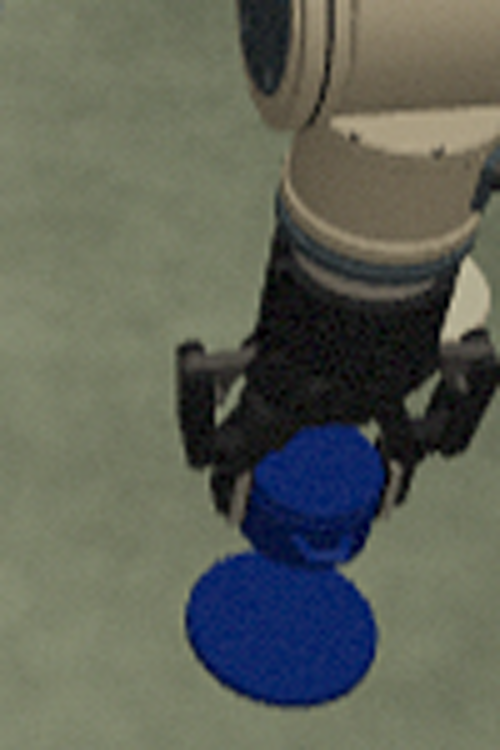

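```bash
python3 - <<'E'
from h import *
S=optics.grab_frame("scene");s=arm.observe();p=s["tool_pos"];print(p)
b=(340,205,385,239); m=mask(S,"blue",b)
print(fitlarge([(S,m,b)],(p[0],p[1],.35),p[2]-.006))
b=(280,160,315,205)
E
```

```text
[0.6238813  0.27654647 0.08182261]
(array([0.63379955, 0.28356071, 0.02254366]), np.float64(69.28626251220703))
```

```bash
python3 - <<'E'
from h import *
S=optics.grab_frame("scene");s=arm.observe();p=s["tool_pos"]
x0,y0,x1,y1=330,195,395,280;k=9
im=cv2.resize(S["color"][y0:y1,x0:x1,::-1],None,fx=k,fy=k,interpolation=cv2.INTER_CUBIC)
im=cv2.convertScaleAbs(im,alpha=1.6)
def d(h,c):
    h=((h-[x0,y0]+.5)*k-.5).astype(int);cv2.polylines(im,[h.reshape(-1,1,2)],True,c,1)
z=p[2]-.006
d(hullcyl(S,p[0],p[1],z,z+.046,.031),(0,255,0)); d(box3(S,p[0],p[1],.35,.025,.044,.029,z+.022,z+.031),(0,255,255))
d(hullcyl(S,.6282,.279,.0079,.008,.046),(0,0,255))
cv2.imwrite("pics/l.png",im)
E
```

```text
(no output)
```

View pics/l.png

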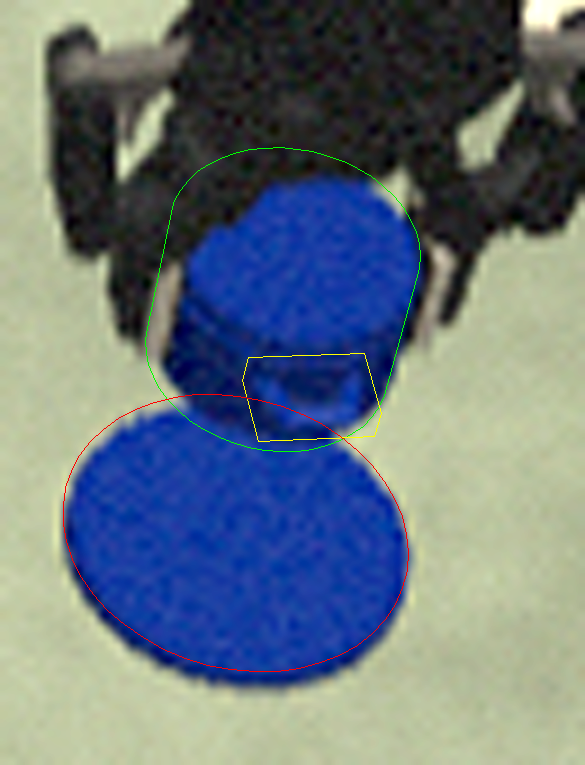

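>>> servo_tool([
  {"hand": 5, "translation": [0.2, 0.1, -0.8], "twist": 0},
  {"hand": 5, "translation": [0.2, 0.1, -1.5], "twist": 0},
  {"hand": 5, "translation": [0, 0, -1.5], "twist": 0},
  {"hand": 5, "translation": [0, 0, -1.1], "twist": 0},
  {"hand": 5, "translation": [0, 0, -0.7], "twist": 0},
  {"hand": 5, "translation": [0, 0, -0.4], "twist": 0},
  {"hand": 5, "translation": [0, 0, -0.2], "twist": 0},
  {"hand": 5, "translation": [0, 0, 0], "twist": 0},
])

```text
time_s: 19.35
tool_pos: [0.6285, 0.2795, 0.0193]
tool_rot: [2.586, -1.782, -0.001]
force: [0.5, -0.6, -1.5]
width: 0.0605
```

>>> servo_tool([
  {"hand": 5, "translation": [0, 0, -0.2], "twist": 0},
  {"hand": 5, "translation": [0, 0, 0], "twist": 0},
  {"hand": 5, "translation": [0, 0, 0], "twist": 0},
])

```text
time_s: 19.6
tool_pos: [0.629, 0.2797, 0.0184]
tool_rot: [-2.586, 1.782, -0.001]
force: [0.4, 0.2, -2.3]
width: 0.0606
```

>>> servo_tool([
  {"hand": 5, "translation": [0, 0, -0.2], "twist": 0},
  {"hand": 5, "translation": [0, 0, -0.1], "twist": 0},
  {"hand": 5, "translation": [0, 0, 0], "twist": 0},
])

```text
time_s: 19.85
tool_pos: [0.6286, 0.2795, 0.0148]
tool_rot: [2.587, -1.783, -0.0]
force: [0.0, -0.3, -2.3]
width: 0.0605
```

>>> servo_tool([
  {"hand": 5, "translation": [0, 0, -0.07], "twist": 0},
  {"hand": 5, "translation": [0, 0, 0], "twist": 0},
  {"hand": 5, "translation": [0, 0, 0], "twist": 0},
])

```text
time_s: 20.1
tool_pos: [0.6287, 0.2796, 0.0142]
tool_rot: [2.587, -1.783, 0.0]
force: [-0.4, 0.0, -1.1]
width: 0.0603
```

>>> servo_tool([
  {"hand": 5, "translation": [0, 0, -0.05], "twist": 0},
  {"hand": 5, "translation": [0, 0, 0], "twist": 0},
])

```text
time_s: 20.27
tool_pos: [0.6287, 0.2796, 0.0142]
tool_rot: [-2.587, 1.783, -0.0]
force: [-1.9, 0.0, 2.6]
width: 0.0606
```

Contact. I'll release and retreat.

>>> servo_tool([
  {"hand": 8.5, "translation": [0, 0, 0], "twist": 0},
  {"hand": 8.5, "translation": [0, 0, 0], "twist": 0},
  {"hand": 8.5, "translation": [0, 0, 0], "twist": 0},
  {"hand": 8.5, "translation": [0, 0, 0], "twist": 0},
  {"hand": 8.5, "translation": [0, 0, 0.5], "twist": 0},
  {"hand": 8.5, "translation": [0, 0, 1.5], "twist": 0},
  {"hand": 8.5, "translation": [0, 0, 2.5], "twist": 0},
  {"hand": 8.5, "translation": [0, 0, 3], "twist": 0},
])

```text
time_s: 20.93
tool_pos: [0.6277, 0.2791, 0.0889]
tool_rot: [2.585, -1.781, -0.002]
force: [0.1, -0.3, -0.1]
width: 0.0849
```

>>> servo_tool([
  {"hand": 8.5, "translation": [0, 0, 3], "twist": 0},
  {"hand": 8.5, "translation": [-0.5, -0.7, 3], "twist": -3},
  {"hand": 8.5, "translation": [-1, -1.6, 2], "twist": -5},
  {"hand": 8.5, "translation": [-1.4, -2.8, 0], "twist": -5},
  {"hand": 8.5, "translation": [-1.4, -2.8, 0], "twist": -5},
  {"hand": 8.5, "translation": [-1.4, -2.8, 0], "twist": -5},
  {"hand": 8.5, "translation": [-1.4, -2.8, 0], "twist": -5},
  {"hand": 8.5, "translation": [-1.4, -2.8, 0], "twist": -5},
])

```text
time_s: 21.6
tool_pos: [0.5432, 0.1155, 0.1703]
tool_rot: [-1.968, 2.447, -0.001]
force: [0.3, -0.4, -0.6]
width: 0.085
```

>>> servo_tool([
  {"hand": 8.5, "translation": [-1.4, -2.8, 0], "twist": -5},
  {"hand": 8.5, "translation": [-1.4, -2.8, 0], "twist": -5},
  {"hand": 8.5, "translation": [-1.4, -2.8, 0], "twist": -5},
  {"hand": 8.5, "translation": [-1.4, -2.8, 0], "twist": -4},
  {"hand": 8.5, "translation": [-1.4, -2.8, 0], "twist": -3},
  {"hand": 8.5, "translation": [-1.4, -2.8, 0], "twist": 0},
  {"hand": 8.5, "translation": [-0.5, -1.5, 0], "twist": 0},
  {"hand": 8.5, "translation": [0, 0, 0], "twist": 0},
])

```text
time_s: 22.27
tool_pos: [0.4538, -0.0687, 0.1699]
tool_rot: [-1.467, 2.777, -0.002]
force: [0.4, -0.3, 0.5]
width: 0.0852
```

```bash
python3 - <<'E'
from h import *
from scipy.spatial.transform import Rotation as Ro
S=optics.grab_frame("scene");T=optics.grab_frame("top");s=arm.observe();print(s["tool_pos"],s["force"],s["width"],s["joints"])
x=Ro.from_rotvec(s["tool_rot"]).as_matrix()[:,0];print(np.degrees(np.arctan2(x[1],x[0])))
cv2.imwrite("pics/m_s.png",S["color"][:,:,::-1]);crop(T,(140,140,240,280),5,"pics/m_t.png")
E
```

```text
[ 0.45523969 -0.06677894  0.16981714] [0.04889177 0.94526174 0.17984588] 0.08511144359618966 [-1.71663983e-01  2.74695433e-01  2.03407009e+00  3.04080327e-04
  8.30810062e-01  1.99673543e+00]
-124.25181725504086
```

View pics/m_s.png

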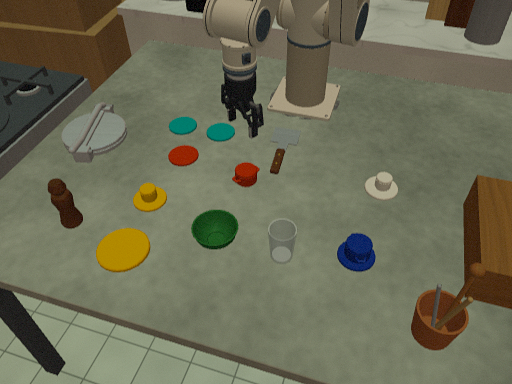

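View pics/m_t.png

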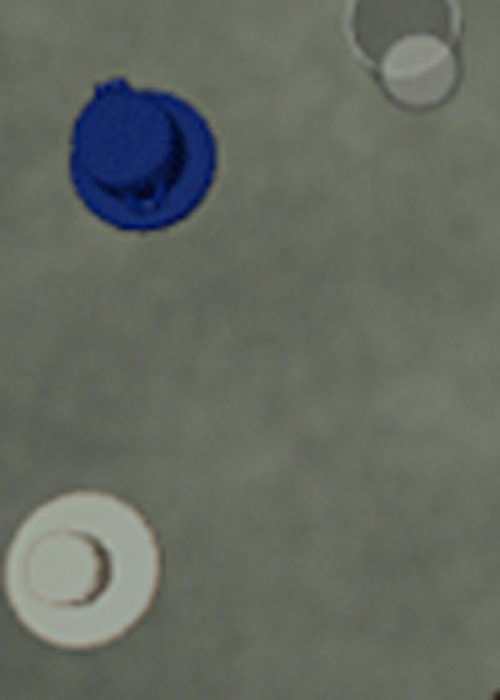

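>>> servo_tool([
  {"hand": 8.5, "translation": [0.1, 0.3, -2], "twist": 0},
  {"hand": 8.5, "translation": [0, 0, -3], "twist": 0},
  {"hand": 8.5, "translation": [0, 0, -3], "twist": 0},
  {"hand": 8.5, "translation": [0, 0, -1], "twist": 0},
  {"hand": 8.5, "translation": [0, 0, 0], "twist": 0},
])

```text
time_s: 22.78
tool_pos: [0.4545, -0.0623, 0.077]
tool_rot: [1.471, -2.772, -0.004]
force: [-0.1, 0.2, 0.1]
width: 0.085
```

```bash
python3 - <<'E'
from h import *
S=optics.grab_frame("scene");s=arm.observe();print(s["tool_pos"],s["force"])
crop(S,(200,110,300,210),7,"pics/n_s.png")
E
```

```text
[ 0.45552351 -0.0626082   0.07833428] [-0.00648976 -0.83433244  0.2831265 ]
```

View pics/n_s.png

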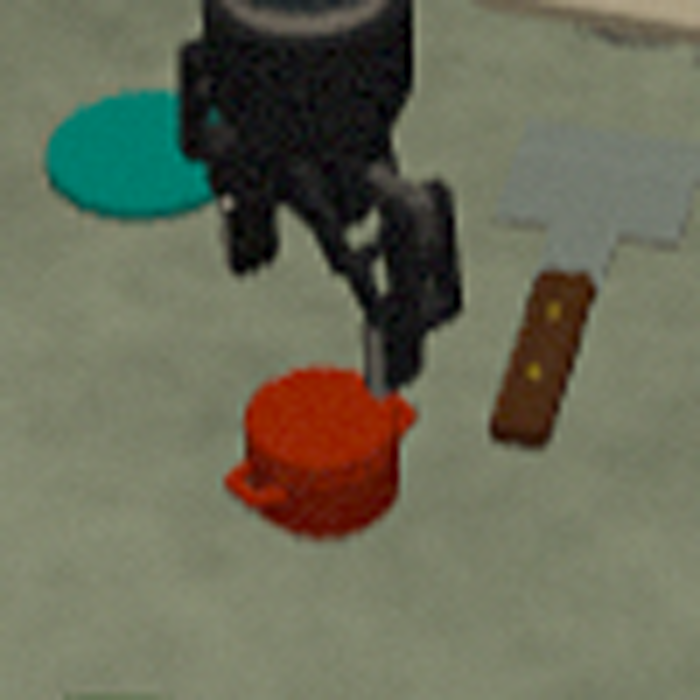

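>>> servo_tool([
  {"hand": 8.5, "translation": [0.05, -0.05, -1.5], "twist": 0},
  {"hand": 8.5, "translation": [0, 0, -1.5], "twist": 0},
  {"hand": 8.5, "translation": [0, 0, -1.2], "twist": 0},
  {"hand": 8.5, "translation": [0, 0, 0], "twist": 0},
])

```text
time_s: 23.17
tool_pos: [0.4566, -0.0636, 0.0368]
tool_rot: [1.472, -2.775, -0.0]
force: [-0.5, -0.1, 0.5]
width: 0.0848
```

```bash
python3 - <<'E'
from h import *
S=optics.grab_frame("scene");s=arm.observe();print(s["tool_pos"],s["force"])
crop(S,(200,110,300,210),7,"pics/o_s.png")
E
```

```text
[ 0.45688174 -0.06373204  0.03747935] [-0.26270348 -0.34188327 -0.43820152]
```

View pics/o_s.png

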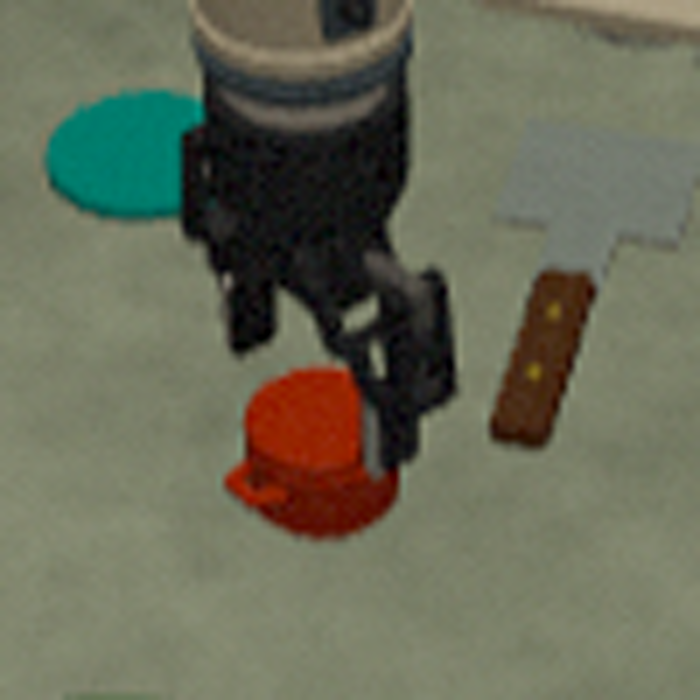

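>>> servo_tool([
  {"hand": 8.5, "translation": [0, 0, -0.9], "twist": 0},
  {"hand": 8.5, "translation": [0, 0, -0.9], "twist": 0},
  {"hand": 8.5, "translation": [0, 0, -0.8], "twist": 0},
  {"hand": 8.5, "translation": [0, 0, -0.5], "twist": 0},
  {"hand": 8.5, "translation": [0, 0, 0], "twist": 0},
])

```text
time_s: 23.63
tool_pos: [0.4555, -0.0638, 0.0047]
tool_rot: [1.47, -2.775, -0.002]
force: [-0.1, -0.3, -0.1]
width: 0.0852
```

>>> servo_tool([
  {"hand": 5, "translation": [0, 0, 0], "twist": 0},
  {"hand": 5, "translation": [0, 0, 0], "twist": 0},
  {"hand": 5, "translation": [0, 0, 0], "twist": 0},
  {"hand": 5, "translation": [0, 0, 0], "twist": 0},
  {"hand": 5, "translation": [0, 0, 0], "twist": 0},
  {"hand": 5, "translation": [0, 0, 0], "twist": 0},
  {"hand": 5, "translation": [0, 0, 0], "twist": 0},
])

```text
time_s: 24.22
tool_pos: [0.4565, -0.0639, 0.0063]
tool_rot: [-1.471, 2.775, -0.001]
force: [-1.2, 0.8, 5.6]
width: 0.0607
```

```bash
python3 - <<'E'
from h import *
S=optics.grab_frame("scene");s=arm.observe();print(s["tool_pos"],s["force"],s["width"])
crop(S,(200,110,300,210),7,"pics/p_s.png")
print("red before lift",fitcyl(S,mask(S,"red",(225,145,268,195)),0,.046,.031,(.47,.08)))
E
```

```text
[ 0.45643288 -0.06393819  0.00628684] [-1.61000023  0.3472391   6.69603474] 0.060690661648913145
red before lift (array([ 0.46245534, -0.07399719]), 513.3262460976839, np.int64(286))
```

View pics/p_s.png

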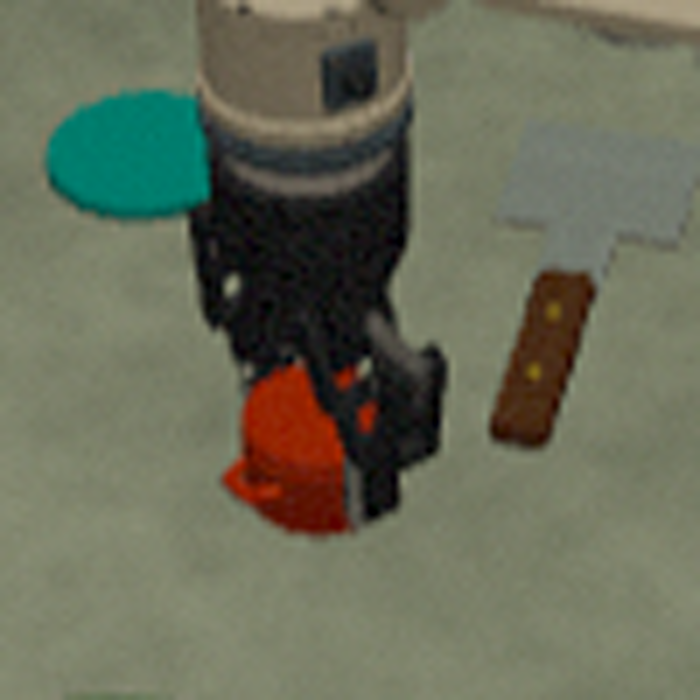

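>>> servo_tool([
  {"hand": 5, "translation": [0, 0, 0.2], "twist": 0},
  {"hand": 5, "translation": [0, 0, 0.4], "twist": 0},
  {"hand": 5, "translation": [0, 0, 0.8], "twist": 0},
  {"hand": 5, "translation": [0, 0, 1.4], "twist": 0},
  {"hand": 5, "translation": [0, 0, 1.8], "twist": 0},
  {"hand": 5, "translation": [0, 0, 1.6], "twist": 0},
  {"hand": 5, "translation": [-0.1, -0.5, 1], "twist": 0},
  {"hand": 5, "translation": [-0.2, -1.1, 0.5], "twist": 0},
])

```text
time_s: 24.93
tool_pos: [0.4539, -0.08, 0.0844]
tool_rot: [-1.472, 2.773, -0.002]
force: [0.3, -0.7, -2.6]
width: 0.0606
```

>>> servo_tool([
  {"hand": 5, "translation": [-0.4, -1.8, 0], "twist": 0},
  {"hand": 5, "translation": [-0.5, -2.3, 0], "twist": 0},
  {"hand": 5, "translation": [-0.5, -2.3, 0], "twist": 0},
  {"hand": 5, "translation": [-0.5, -2.3, 0], "twist": 0},
  {"hand": 5, "translation": [-0.5, -2.3, 0], "twist": 0},
  {"hand": 5, "translation": [-0.5, -2.3, 0], "twist": 0},
  {"hand": 5, "translation": [-0.5, -2.3, 0], "twist": 0},
  {"hand": 5, "translation": [-0.3, -1.8, 0], "twist": 0},
])

```text
time_s: 25.6
tool_pos: [0.4148, -0.2561, 0.0824]
tool_rot: [1.47, -2.776, -0.001]
force: [0.4, 0.7, -2.8]
width: 0.0606
```

>>> servo_tool([
  {"hand": 5, "translation": [-0.2, -1.4, 0], "twist": 0},
  {"hand": 5, "translation": [-0.1, -0.8, 0], "twist": 0},
  {"hand": 5, "translation": [0, -0.4, 0], "twist": 0},
  {"hand": 5, "translation": [0, 0, 0], "twist": 0},
  {"hand": 5, "translation": [0, 0, 0], "twist": 0},
])

```text
time_s: 26.02
tool_pos: [0.4128, -0.2795, 0.0825]
tool_rot: [1.471, -2.776, -0.001]
force: [-0.2, -0.3, -3.1]
width: 0.0607
```

```bash
python3 - <<'E'
from h import *
S=optics.grab_frame("scene");s=arm.observe();p=s["tool_pos"];print(p,s["force"],s["width"])
x0,y0,x1,y1=150,100,215,180;k=9
im=cv2.resize(S["color"][y0:y1,x0:x1,::-1],None,fx=k,fy=k,interpolation=cv2.INTER_CUBIC)
def d(h,c):
    h=((h-[x0,y0]+.5)*k-.5).astype(int);cv2.polylines(im,[h.reshape(-1,1,2)],True,c,1)
z=p[2]-.0062
d(hullcyl(S,p[0],p[1],z,z+.046,.031),(0,255,0))
d(hullcyl(S,.412,-.281,.0079,.008,.046),(255,0,255))
cv2.imwrite("pics/q.png",im)
E
```

```text
[ 0.41295402 -0.27928892  0.08255676] [-0.44762429  0.84602763 -2.51061685] 0.06052186146177023
```

View pics/q.png

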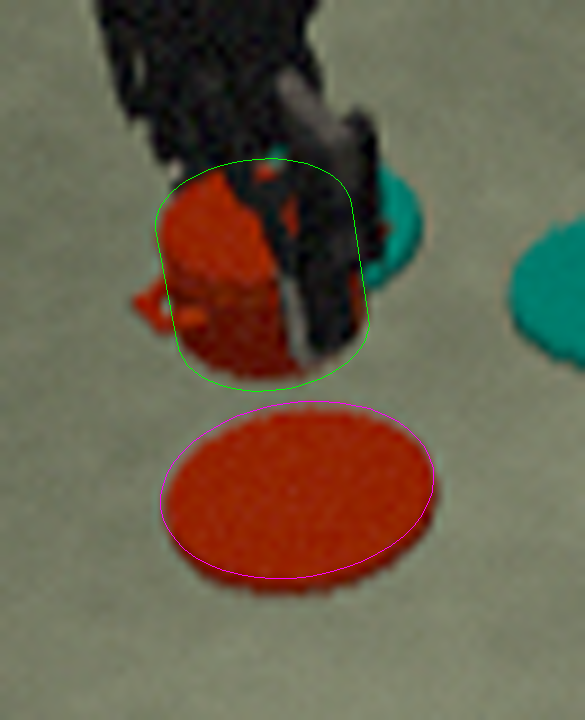

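>>> servo_tool([
  {"hand": 5, "translation": [-0.1, -0.15, -0.8], "twist": 0},
  {"hand": 5, "translation": [0, 0, -1.5], "twist": 0},
  {"hand": 5, "translation": [0, 0, -1.5], "twist": 0},
  {"hand": 5, "translation": [0, 0, -1.1], "twist": 0},
  {"hand": 5, "translation": [0, 0, -0.7], "twist": 0},
  {"hand": 5, "translation": [0, 0, -0.4], "twist": 0},
  {"hand": 5, "translation": [0, 0, -0.2], "twist": 0},
  {"hand": 5, "translation": [0, 0, 0], "twist": 0},
])

```text
time_s: 26.73
tool_pos: [0.4122, -0.2813, 0.0205]
tool_rot: [1.471, -2.775, -0.001]
force: [0.3, -0.4, -3.0]
width: 0.0606
```

>>> servo_tool([
  {"hand": 5, "translation": [0, 0, -0.2], "twist": 0},
  {"hand": 5, "translation": [0, 0, -0.1], "twist": 0},
  {"hand": 5, "translation": [0, 0, 0], "twist": 0},
])

```text
time_s: 26.98
tool_pos: [0.4124, -0.2816, 0.0179]
tool_rot: [-1.471, 2.776, -0.001]
force: [0.1, 0.2, -3.0]
width: 0.0608
```

>>> servo_tool([
  {"hand": 5, "translation": [0, 0, -0.15], "twist": 0},
  {"hand": 5, "translation": [0, 0, -0.1], "twist": 0},
  {"hand": 5, "translation": [0, 0, 0], "twist": 0},
])

```text
time_s: 27.23
tool_pos: [0.4122, -0.2814, 0.0152]
tool_rot: [1.471, -2.776, -0.0]
force: [0.1, -0.0, -2.8]
width: 0.0606
```

>>> servo_tool([
  {"hand": 5, "translation": [0, 0, -0.07], "twist": 0},
  {"hand": 5, "translation": [0, 0, 0], "twist": 0},
  {"hand": 5, "translation": [0, 0, 0], "twist": 0},
])

```text
time_s: 27.48
tool_pos: [0.4122, -0.2814, 0.0145]
tool_rot: [1.471, -2.776, -0.0]
force: [-0.4, -0.1, -1.9]
width: 0.061
```

>>> servo_tool([
  {"hand": 5, "translation": [0, 0, -0.05], "twist": 0},
  {"hand": 5, "translation": [0, 0, 0], "twist": 0},
])

```text
time_s: 27.65
tool_pos: [0.4122, -0.2815, 0.0143]
tool_rot: [-1.471, 2.776, -0.0]
force: [-0.8, 1.5, 2.8]
width: 0.0605
```

>>> servo_tool([
  {"hand": 8.5, "translation": [0, 0, 0], "twist": 0},
  {"hand": 8.5, "translation": [0, 0, 0], "twist": 0},
  {"hand": 8.5, "translation": [0, 0, 0], "twist": 0},
  {"hand": 8.5, "translation": [0, 0, 0], "twist": 0},
  {"hand": 8.5, "translation": [0, 0, 0.5], "twist": 0},
  {"hand": 8.5, "translation": [0, 0, 1.5], "twist": 0},
  {"hand": 8.5, "translation": [0, 0, 2.5], "twist": 0},
  {"hand": 8.5, "translation": [0, 0, 3], "twist": 0},
])

```text
time_s: 28.32
tool_pos: [0.4112, -0.2807, 0.0889]
tool_rot: [1.471, -2.774, -0.005]
force: [0.9, -1.4, 0.4]
width: 0.0849
```

>>> servo_tool([
  {"hand": 8.5, "translation": [0, 0, 3], "twist": 0},
  {"hand": 8.5, "translation": [0, 0, 3], "twist": 0},
  {"hand": 8.5, "translation": [0, -1.5, 2], "twist": 0},
  {"hand": 8.5, "translation": [-0.5, -3, 1], "twist": 0},
  {"hand": 8.5, "translation": [-1, -3, 0], "twist": 0},
  {"hand": 8.5, "translation": [-1, -3, 0], "twist": 0},
  {"hand": 8.5, "translation": [-1, -3, 0], "twist": 0},
  {"hand": 8.5, "translation": [-1, -3, 0], "twist": 0},
])

```text
time_s: 28.98
tool_pos: [0.3665, -0.4477, 0.1796]
tool_rot: [-1.471, 2.776, -0.001]
force: [1.5, 0.0, 0.3]
width: 0.085
```

>>> servo_tool([
  {"hand": 8.5, "translation": [-1, -3, 0], "twist": 0},
  {"hand": 8.5, "translation": [-1, -3, 0], "twist": 0},
  {"hand": 8.5, "translation": [-1, -3, 0], "twist": 0},
  {"hand": 8.5, "translation": [-0.5, -1.5, 0], "twist": 0},
  {"hand": 8.5, "translation": [0, 0, 0], "twist": 0},
  {"hand": 8.5, "translation": [0, 0, 0], "twist": 0},
])

```text
time_s: 29.48
tool_pos: [0.3318, -0.5513, 0.1788]
tool_rot: [-1.469, 2.777, 0.001]
force: [0.3, 0.4, -0.2]
width: 0.0852
```

```bash
python3 - <<'E'
from h import *
import pickle
S=optics.grab_frame("scene");T=optics.grab_frame("top");s=arm.observe();print(s["tool_pos"],s["force"],s["time_s"])
P=[(.628,.279,.046,.031,.0),(.412,-.281,.046,.031,.0),(.607,-.292,.038,.022,0),(.3745,.311,.038,.022,0)]
for n,f in (("t",T),("s",S)):
    tiles=[]
    for x,y,h,r,_ in P:
        u,v=proj(f,np.array([x,y,.02])).astype(int);w=32
        x0,y0=u-w,v-w;k=6
        im=np.ascontiguousarray(cv2.resize(f["color"][y0:y0+2*w,x0:x0+2*w,::-1],None,fx=k,fy=k,interpolation=cv2.INTER_CUBIC));im=cv2.convertScaleAbs(im,alpha=1.4)
        for hh,c in ((hullcyl(f,x,y,.008+h-.0001,.008+h,r),(0,255,0)),(hullcyl(f,x,y,.0079,.008,.046),(255,0,255))):
            q=((hh-[x0,y0]+.5)*k-.5).astype(int);cv2.polylines(im,[q.reshape(-1,1,2)],True,c,1)
        tiles.append(cv2.resize(im,(290,290)))
    cv2.imwrite(f"pics/z_{n}.png",np.vstack([np.hstack(tiles[:2]),np.hstack(tiles[2:])]))
cv2.imwrite("pics/zz_s.png",S["color"][:,:,::-1]);cv2.imwrite("pics/zz_t.png",T["color"][:,:,::-1])
E
```

```text
[ 0.33238571 -0.55003004  0.17880747] [ 0.34241099 -0.54083644  0.15605124] 29.5833
```

View pics/z_t.png

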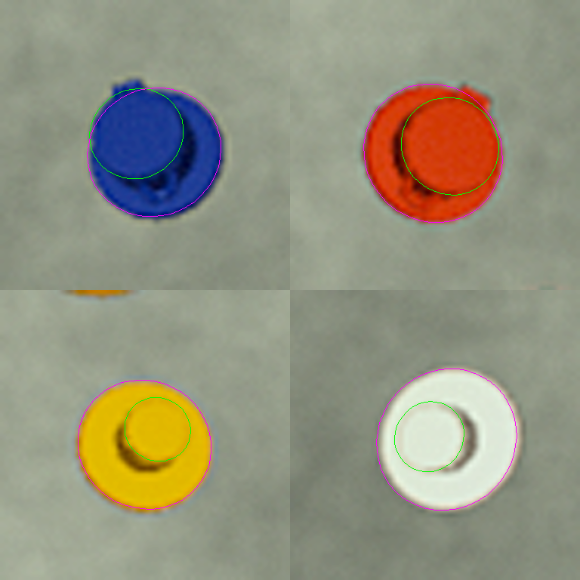

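View pics/z_s.png

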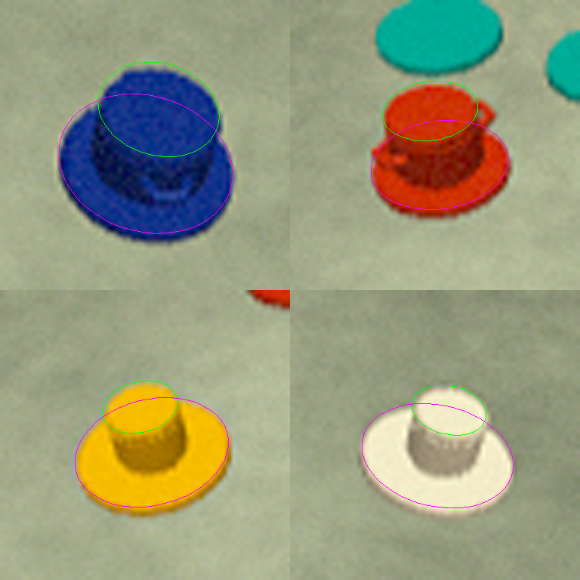

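View pics/zz_s.png

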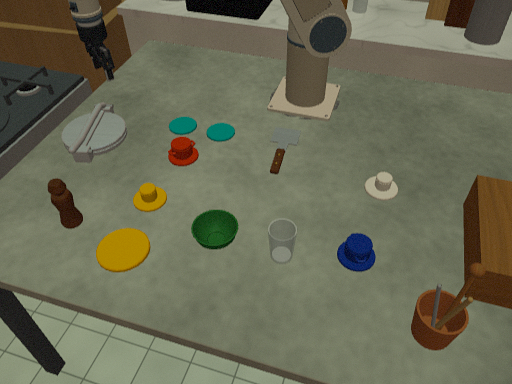

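All four pots stand upright in the middle of their own coasters: in the enlarged crops the lids lie within about 2 mm of the ideal outlines in both views. In the scene picture the bowl (215,230) and tumbler (282,240) are where they were.

```bash
python3 -c "
from rig import arm
print(arm.job_done())"
```

```text
the job is handed in; nothing more can be done
None
```

I unstacked the two stacks and stood each pot on the coaster of its own colour, small pots first: yellow, white, blue, red. I set each one down slowly, stopped when the wrist felt contact, then opened the gripper. I handed the job in at about 30 s on the robot's clock.

**Last checks:** In both cameras all four pots are upright, with their lids within about 2 mm of centre on the coasters. The bowl and tumbler show no movement in the scene picture, and the arm is clear of everything. The highest contact force I saw at the wrist was 13 N, as the white pot touched down.

**Checks that disagreed:**
- **Camera positions:** My first coaster positions differed by about 6 mm between the two cameras. That came mostly from the visible coaster rims. Fitting the whole outline brought them within 2 mm.
- **Outline fits:** Two automatic fits were unusable, one on the blue pot while it was held and one on the red pot while the gripper partly hid it. I relied on overlaid outlines and the arm's own position instead.

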